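# Square up a stack of bisque tiles in the stacking corner

## Task

Bundle the oblong bisque tiles in the wooden stacking corner. First push the plywood carrying board that lies in it fully home, square and flush against both fences; then stack all the oblong tiles on it, lying flat one on the other, lengthwise along the long fence and each flush against both fences; last lay the cover board with the grip batten on top, batten up and flush against both fences too. Leave the small square tile and everything else on the table where it is.

Things in the scene. Friction and masses are not known exactly. Their poses are not given: they have to be found in the camera images.
- corner (a point): the inside corner where the two fence faces of the stacking corner (a fixed wooden jig) meet, on the top face of its plywood base, dark film-faced, 10 mm above the table. x along the long fence (its inner face is the plane y = 0, from x = 0 to 170 mm), y along the short fence (inner face x = 0, to y = 110 mm), z up; work sits at x > 0, y > 0. Fences 64 mm high above the base, 18 mm thick
- jig: the stacking corner itself; same axes as corner, origin 10 mm below it, on the table. Its base reaches from x = -30 to 195 mm and y = -30 to 130 mm. It does not move
- notch (a point): middle of the open thumb notch in the long fence, on its inner face, 8 mm above the base: from x = 35 to 95 mm along the fence it is only 8 mm high, so that a finger that holds a tile by the middle of a long side can pass through while the tile is flush. Same axes as corner
- board_c (a point): loose plywood carrying board, 160 x 100 x 12 mm, about 0.13 kg, lying on the base of the stacking corner, at the start askew and some centimetres away from the fences; too wide to be gripped across, it slides when pushed on an edge. Point: its middle, half-way through its thickness. x along the 160 mm side (which goes along the long fence), y along the 100 mm side, z up
- cover_c (a point): loose plywood cover board, 130 x 65 x 8 mm, with a wooden grip batten standing along the middle of its upper face (90 mm long along x, 18 mm wide, 22 mm high, so 30 mm high in all), about 0.10 kg. Point: its middle, 15 mm above its underside (7 mm above the plate's upper face). x along its 130 mm length, y across the width, z up
- tile1_c (a point): oblong bisque-fired wall tile, plain biscuit-coloured clay, 130 x 65 x 9 mm, about 0.14 kg, lying flat on the table at the start. Point: the middle of the tile, half-way through its thickness. x along its 130 mm length, y across its 65 mm width, z up. Both faces are alike, either may lie up. May be absent
- tile2_c (a point): oblong bisque-fired wall tile, plain biscuit-coloured clay, 130 x 65 x 9 mm, about 0.14 kg, lying flat on the table at the start. Point: the middle of the tile, half-way through its thickness. x along its 130 mm length, y across its 65 mm width, z up. Both faces are alike, either may lie up. May be absent
- tile3_c (a point): oblong bisque-fired wall tile, plain biscuit-coloured clay, 130 x 65 x 9 mm, about 0.14 kg, lying flat on the table at the start. Point: the middle of the tile, half-way through its thickness. x along its 130 mm length, y across its 65 mm width, z up. Both faces are alike, either may lie up. May be absent
- tile4_c (a point): oblong bisque-fired wall tile, plain biscuit-coloured clay, 130 x 65 x 9 mm, about 0.14 kg, lying flat on the table at the start. Point: the middle of the tile, half-way through its thickness. x along its 130 mm length, y across its 65 mm width, z up. Both faces are alike, either may lie up. May be absent
- tile5_c (a point): oblong bisque-fired wall tile, plain biscuit-coloured clay, 130 x 65 x 9 mm, about 0.14 kg, lying flat on the table at the start. Point: the middle of the tile, half-way through its thickness. x along its 130 mm length, y across its 65 mm width, z up. Both faces are alike, either may lie up. May be absent
- halftile: square bisque tile 63 x 63 x 9 mm, smaller than the others; not part of the stack. Origin under its middle
- dish: round clay dish, 124 mm across, 45 mm high, not to be disturbed. Origin under its middle
- lump: trimmed round clay piece with a foot ring, 110 mm across, 44 mm high, not to be disturbed. Origin under its middle
- brush: brush, 200 mm long, lying, not to be disturbed. Origin under its middle
- mug: white mug, 76 mm across, 85 mm high, not to be disturbed. Origin under its middle
- rib: flat wooden rib, 100 x 50 x 6 mm, not to be disturbed. Origin under its middle
Things that resemble listed ones, but are neither listed nor needed, are in the scene too. Leave any green or yellow look-alike of the part that bears tile3_c alone.

How it is judged:
By the outcome, as a careful person would: the job done as asked, in the order asked, and still so for the second after the job is handed in, with the robot touching nothing.
Of tile1, tile2, tile3, tile4, tile5 only 3 to 5 are there at a start; the rules pass over those that are not, and their reading is None.
At some moment in a run one of tile1, tile2, tile3, tile4, tile5, cover may be knocked a few centimetres aside while the robot is not near it.
Once in a run the grip may slacken for a moment while it holds something.
It also fails if it takes over 210 s, if anything falls off the work surface, if the arm or the gripper's body presses on something with over 40 N, if the wrist force passes 120 N, or if a joint passes its speed limit or range.

## Robot

A 7-joint arm with a two-finger parallel gripper is mounted at the origin on the work surface. World frame = base frame: x ahead of the robot, y to its left, z up, the work surface at z = 0. Lengths are in m, angles in rad, forces in N, time in s.
With the tool pointing down it reaches from about 0.425 to 0.875 m from the base axis. Payload 4.7 kg.
Tool frame: the origin (TCP) lies at the very end of the fingers, on their centre line; the grasp point (between the pads) lies 19 mm behind it (grip_point_offset is the distance from the TCP to the grasp point, in m); x points along the fingers, z is the direction in which the jaws open and shut, and the axes are right-handed (so a half turn about x gives the same grasp; the last joint's range is limited). The gripper opens to 87 mm and grips with 3 to 60 N. Pads are 19 mm wide; open, the fingers measure 117 mm over their backs; the gripper's body (75 mm by 190 mm) begins 51 mm behind the grasp point.
Start: joints at [1.314, 0.321, -0.07, 1.45, 0.023, 1.371, -0.057], TCP at [0.174, -0.626, 0.223] pointing down, gripper open.
Joint ranges: [-2.86, 2.86], [-0.3, 2.09], [-1.38, 1.24], [0.06, 2.45], [-1.56, 4.7], [0.09, 2.05], [-2.69, 2.69]. Speed limits (rad/s): [2.57, 2.57, 3.14, 3.14, 3.14, 3.14, 3.14].

## Interface

Orientations are given as a rotation vector (axis times angle).
In Python, from bench import get_state, get_image, calibration, close_job, grip_point_offset gives the robot as it stands.
- The arm moves only by the tool play_rows, never from a script. Its argument "targets" is a list of rows, each an object with "claw": the closure, from 0 (fully open) to 1 (shut); "linear": the shift along the tool's x, y, z as a fraction of full scale, a list of three; "rotation": the turn, a rotation vector about the tool's x, y, z as a fraction of full scale, a list of three. In form: [{"claw": claw, "linear": [x, y, z], "rotation": [wx, wy, wz]}, ...]. A call has 1 to 10 rows; each row shifts and turns the pose as measured when the row begins, along the tool's axes as they then stand; what a row does not reach is not made up. Full scale, the value 1, is 2.5 cm for a shift and 90 degrees for a turn. A row lasts 1/12 s, in which the tool goes at most 41.7 mm and 7.16 degrees, less where a joint would pass 70% of its speed; a pose out of reach is approached as far as the arm can. A call with a number of a shift or a turn outside -1 to 1 is refused whole. A call with a gripper value outside its range is refused whole. The fingers move at their own pace and stop on an object; "newtons" is the grip in N (left out, the last holds). Time passes only in rows, so rows that do not move let the fingers close. It gives the time, the measured TCP pose, the force and the opening at its end, in the units of the state.
- get_state(): the state, without advancing time (a new reading comes with each control period).
- get_image(name): name is "scene" or "top" or "wrist"; returns the picture (480x640x3 uint8, blue, green, red); there is no depth.
- calibration(name): a dict with "fx", "fy", "cx", "cy" (pixels), "rvec" (rotation vector, rad) and "tvec" (3), from world to camera coordinates, as OpenCV has them; the wrist camera has in their place "hand_eye" (4x4, takes a point from camera to tool coordinates, whose origin is the TCP and whose axes are the tool frame's). Camera axes: x right, y down, z forward; pixel columns grow to the right and rows downward; lengths in m; the calibration is good to about 2 mm. A picture is of the moment at which its call begins: read the wrist's pose just before it. calibration takes no time and is no camera call.
- close_job(): hands the job in, once; it reports no verdict.
The state is a dict: "time": time; "joint_positions": joint angles; "qd": joint speeds; "joint_torque": joint torques, N m; "position": TCP position; "tool_rot": TCP orientation; "ft_force": force on the tool from outside, world axes, zero at the start; "torque": the same for the moment, N m; "grip_width": opening from 0.0 (shut) to 1.0 (fully open).
Only numpy, scipy, OpenCV 4.12 (cv2) and the standard library are available. Lean on these libraries where they do the work, as an engineer would, in place of code of your own. Each camera call takes 0.05 s, during which the arm holds its last target. There are 200 camera calls.

## Working session

There is one attempt and no reset: what is moved stays moved. The work goes in short steps, Python scripts to look and compute and a tool call to move; the robot and the scene stay as the last step left them, time stands still between calls to the robot, and variables do not carry over. Pictures are saved under pics/ and viewed, about 12 in all and at most 16, crops included, and the job is handed in when it is done.

Besides the shell and the picture viewer there is one more tool, called by a JSON object that holds its "op" and its "data". play_rows: Moves the arm, as the interface text tells. Shift numbers are shares of 2.5 cm and turn numbers shares of 90 degrees, none past 1 either way. Its arguments: {"type":"object","properties":{"targets":{"type":"array"},"newtons":{"type":"number"}},"required":["targets"]}

```bash
mkdir -p pics; ls; python3 - <<'E'
from bench import *
import cv2
print(get_state()); print(grip_point_offset)
for n in("scene","top"):
    cv2.imwrite(f"pics/{n}0.png",get_image(n))
for n in("scene","top","wrist"): print(n,calibration(n))
E
```

```text
pics
{'time': 0.0, 'joint_positions': array([ 1.31411334,  0.32186974, -0.07011568,  1.45173377,  0.02258377,
        1.37076141, -0.05688639]), 'qd': array([-0.00031163, -0.00138987,  0.00047099,  0.00085307, -0.00070397,
        0.00107452,  0.00045877]), 'joint_torque': array([ 1.49911205e-05, -4.91287529e+01, -4.03597103e-01, -3.12532425e+01,
       -6.38019713e-02,  4.37625451e-02,  1.61838766e-04]), 'position': array([ 0.17368892, -0.62577108,  0.22140189]), 'tool_rot': array([ 1.00858201,  1.32690572, -1.00668046]), 'ft_force': array([ 0.56188891, -0.46021946,  0.27819554]), 'torque': array([ 0.01590997,  0.00506113, -0.01594222]), 'grip_width': 1.000387142745206}
0.0187
scene {'fx': 585.2123521572424, 'fy': 585.2123521572424, 'cx': 324.10903208672704, 'cy': 243.27731661713423, 'rvec': array([ 2.12615443,  0.89206934, -0.4053894 ]), 'tvec': array([-0.3433873 , -0.20160958,  1.84379865])}
top {'fx': 523.9069249859863, 'fy': 523.9069249859863, 'cx': 325.0167675705394, 'cy': 243.0802943134654, 'rvec': array([ 2.21013295, -2.18484262,  0.04672654]), 'tvec': array([-0.05501448,  0.51425848,  1.58462281])}
wrist {'fx': 331.42500091202453, 'fy': 331.42500091202453, 'cx': 317.40009528459615, 'cy': 239.43597559931774, 'hand_eye': array([[ 2.16611128e-04, -2.81351378e-01,  9.59604791e-01,
        -1.62164484e-01],
       [ 4.53970624e-04, -9.59604687e-01, -2.81351450e-01,
         7.88523606e-02],
       [ 9.99999873e-01,  4.96576241e-04, -8.01357930e-05,
        -9.92769899e-04],
       [ 0.00000000e+00,  0.00000000e+00,  0.00000000e+00,
         1.00000000e+00]])}
```

View pics/top0.png

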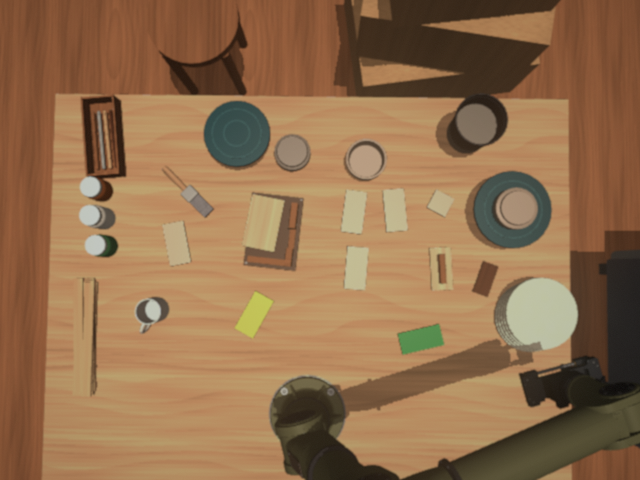

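View pics/scene0.png

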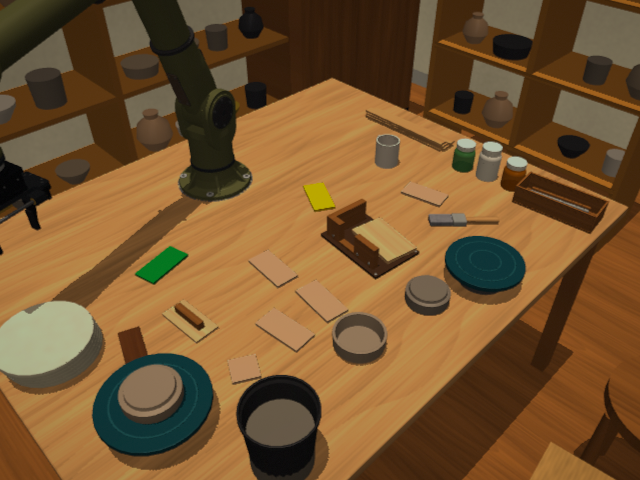

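```bash
cat > h.py <<'E'
import numpy as np, cv2, json
from bench import *
from scipy.spatial.transform import Rotation as R
def K(c): return np.array([[c['fx'],0,c['cx']],[0,c['fy'],c['cy']],[0,0,1]])
def ext(n,pose=None):
    c=calibration(n)
    if n=='wrist':
        T=np.eye(4);T[:3,:3]=R.from_rotvec(pose[1]).as_matrix();T[:3,3]=pose[0]
        M=np.linalg.inv(T@c['hand_eye'])
    else:
        M=np.eye(4);M[:3,:3]=R.from_rotvec(c['rvec']).as_matrix();M[:3,3]=c['tvec']
    return K(c),M
def topl(n,px,z,pose=None):
    k,M=ext(n,pose);px=np.atleast_2d(np.array(px,float))
    d=(np.linalg.inv(k)@np.c_[px,np.ones(len(px))].T); d=M[:3,:3].T@d; o=-M[:3,:3].T@M[:3,3]
    return (o[:,None]+d*((z-o[2])/d[2])).T
def proj(n,P,pose=None):
    k,M=ext(n,pose);P=np.atleast_2d(P);q=k@(M[:3,:3]@P.T+M[:3,3:]);return (q[:2]/q[2]).T
def tri(obs):  # obs: list of (n,px,pose)
    A=np.zeros((3,3));b=np.zeros(3)
    for n,px,pose in obs:
        k,M=ext(n,pose);d=M[:3,:3].T@np.linalg.inv(k)@np.r_[px,1.];d/=np.linalg.norm(d);o=-M[:3,:3].T@M[:3,3]
        Q=np.eye(3)-np.outer(d,d);A+=Q;b+=Q@o
    return np.linalg.solve(A,b)
def pose():
    s=get_state();return [s['position'],s['tool_rot']]
def snap(name):
    p=pose();im=get_image('wrist');cv2.imwrite(f'pics/{name}.png',im);json.dump([list(map(float,v)) for v in p],open(f'pics/{name}.json','w'));return im,p
def load(name): return cv2.imread(f'pics/{name}.png'),[np.array(v) for v in json.load(open(f'pics/{name}.json'))]
E
python3 - <<'E'
from h import *
pts=dict(A=(354,212),B=(395,210),C=(356,268),D=(177,243),half=(440,203),cover=(441,269),jig=(273,232),yel=(254,315),grn=(421,339),mug=(150,310),dishbowl=(365,160),lump=(292,152),rib=(485,279),brush=(195,200))
for k,v in pts.items(): print(k,topl('top',v,0.009)[0].round(3))
p=pose();print(R.from_rotvec(p[1]).as_matrix().round(3))
im=cv2.imread('pics/top0.png')
a=cv2.resize(im[180:285,235:310],None,fx=5.7,fy=5.7,interpolation=2)
b=cv2.resize(im[180:300,335:465],None,fx=5,fy=5,interpolation=2)
cv2.imwrite('pics/a.png',a);
E
```

```text
A [ 0.611 -0.137  0.009]
B [ 0.619 -0.262  0.009]
C [ 0.44  -0.144  0.009]
D [0.51  0.403 0.009]
half [ 0.642 -0.4    0.009]
cover [ 0.44  -0.403  0.009]
jig [0.547 0.11  0.009]
yel [0.294 0.164 0.009]
grn [ 0.228 -0.343  0.009]
mug [0.306 0.48  0.009]
dishbowl [ 0.772 -0.169  0.009]
lump [0.794 0.056 0.009]
rib [ 0.411 -0.537  0.009]
brush [0.643 0.351 0.009]
[[-0.001  0.964  0.268]
 [ 0.002  0.268 -0.964]
 [-1.    -0.    -0.002]]
```

View pics/a.png

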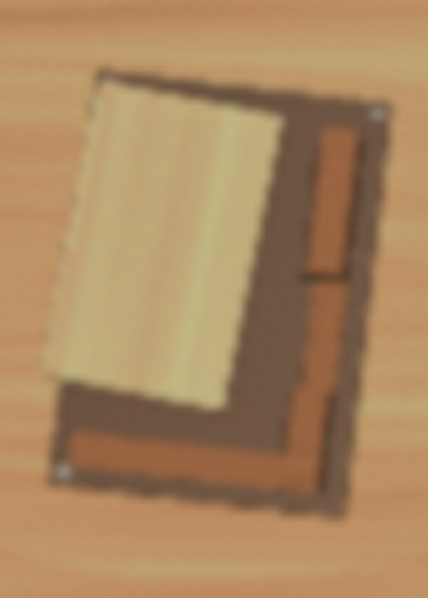

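```bash
python3 - <<'E'
from h import *
f=lambda p:np.array(p)/5.7+[235-.4,180-.4]
def rep(q,z,n):
    P=topl('top',[f(p) for p in q],z)[:,:2];TL,TR,BR,BL=P
    print(n,P.round(4).tolist(),'centre',P.mean(0).round(4),'yaw',np.degrees([np.arctan2(*(TR-BR)[::-1]),np.arctan2(*(TL-BL)[::-1]),np.arctan2(*(TL-TR)[::-1])-np.pi/2,np.arctan2(*(BL-BR)[::-1])-np.pi/2]).round(1),'len',[np.linalg.norm(TR-BR).round(4),np.linalg.norm(TL-TR).round(4)])
rep([(100,72),(390,105),(343,515),(50,485)],.01,'base')
rep([(103,82),(284,118),(224,410),(45,377)],.022,'board')
E
```

```text
base [[0.6683, 0.176], [0.6522, 0.0198], [0.432, 0.042], [0.4462, 0.1987]] centre [0.5497 0.1091] yaw [-5.7 -5.9 -5.9 -5.2] len [np.float64(0.2213), np.float64(0.1569)]
board [[0.6613, 0.1725], [0.6431, 0.0757], [0.487, 0.1052], [0.5035, 0.2006]] centre [0.5737 0.1385] yaw [-10.7 -10.1 -10.6  -9.8] len [np.float64(0.1588), np.float64(0.0985)]
```

{"op": "play_rows", "data": {"targets": [{"claw":0,"linear":[-0.2,0.5,-0.8],"rotation":[-0.078,0,0]},{"claw":0,"linear":[-0.2,0.5,-0.8],"rotation":[-0.078,0,0]},{"claw":0,"linear":[-0.2,0.5,-0.8],"rotation":[-0.078,0,0]}]}}

```text
time: 0.35
position: [0.1828, -0.5566, 0.2319]
tool_rot: [0.728, 1.453, -0.721]
ft_force: [0.1, 0.5, -0.4]
grip_width: 1.001
```

```bash
cat >> h.py <<'E'
def yawof(p=None):
    p=p or pose();m=R.from_rotvec(p[1]).as_matrix();return np.degrees(np.arctan2(m[1,2],m[0,2]))
def go(tgt,yaw,p=None):
    """print turn rows (in place) then total shift in tool axes (full-scale units) after the turn"""
    p=p or pose();m=R.from_rotvec(p[1]).as_matrix()
    y=np.radians(yaw);G=np.array([[0,-np.sin(y),np.cos(y)],[0,np.cos(y),np.sin(y)],[-1,0,0]])
    rv=R.from_matrix(m.T@G).as_rotvec()/(np.pi/2)
    d=G.T@(np.array(tgt)-p[0])/.025
    n=int(np.ceil(np.linalg.norm(rv)*90/7.1));k=int(np.ceil(abs(d).max()))
    print('now',p[0].round(4),'yaw',yawof(p).round(2),'| turn total',rv.round(4),'rows',n,'each',(rv/max(n,1)).round(4),'| shift total',d.round(3),'rows',k,'each',(d/max(k,1)).round(3))
JO=np.array([.4626,.0675]);JY=-5.7
def jw(x,y,z=0):
    c,s=np.cos(np.radians(JY)),np.sin(np.radians(JY));return np.array([JO[0]+c*x-s*y,JO[1]+s*x+c*y,z])
def wj(P):
    c,s=np.cos(np.radians(JY)),np.sin(np.radians(JY));d=np.asarray(P)[...,:2]-JO;return np.stack([c*d[...,0]+s*d[...,1],-s*d[...,0]+c*d[...,1]],-1)
E
python3 - <<'E'
from h import *
go(jw(.09,.09,.2),JY)
E
```

```text
now [ 0.1828 -0.5566  0.2319] yaw -53.15 | turn total [-0.5273 -0.0044 -0.0025] rows 7 each [-0.0753 -0.0006 -0.0004] | shift total [ 1.278 29.554 12.258] rows 30 each [0.043 0.985 0.409]
```

{"op": "play_rows", "data": {"targets": [{"claw":0,"linear":[0,0,0],"rotation":[-0.0755,-0.0006,-0.0004]},{"claw":0,"linear":[0,0,0],"rotation":[-0.0755,-0.0006,-0.0004]},{"claw":0,"linear":[0,0,0],"rotation":[-0.0755,-0.0006,-0.0004]},{"claw":0,"linear":[0,0,0],"rotation":[-0.0755,-0.0006,-0.0004]},{"claw":0,"linear":[0,0,0],"rotation":[-0.0755,-0.0006,-0.0004]},{"claw":0,"linear":[0,0,0],"rotation":[-0.0755,-0.0006,-0.0004]},{"claw":0,"linear":[0,0,0],"rotation":[-0.0755,-0.0006,-0.0004]},{"claw":0,"linear":[0,0.5,1],"rotation":[0,0,0]},{"claw":0,"linear":[0,0.5,1],"rotation":[0,0,0]},{"claw":0,"linear":[0,0.5,1],"rotation":[0,0,0]}]}}

```text
time: 1.18
position: [0.2538, -0.5185, 0.2288]
tool_rot: [0.053, 1.578, -0.044]
ft_force: [0.2, 0.2, -0.3]
grip_width: 0.997
```

{"op": "play_rows", "data": {"targets": [{"claw":0,"linear":[0.05,1,0.7],"rotation":[0,0,0]},{"claw":0,"linear":[0.05,1,0.7],"rotation":[0,0,0]},{"claw":0,"linear":[0.05,1,0.7],"rotation":[0,0,0]},{"claw":0,"linear":[0.05,1,0.7],"rotation":[0,0,0]},{"claw":0,"linear":[0.05,1,0.7],"rotation":[0,0,0]},{"claw":0,"linear":[0.05,1,0.7],"rotation":[0,0,0]},{"claw":0,"linear":[0.05,1,0.7],"rotation":[0,0,0]},{"claw":0,"linear":[0.05,1,0.7],"rotation":[0,0,0]},{"claw":0,"linear":[0.05,1,0.7],"rotation":[0,0,0]},{"claw":0,"linear":[0.05,1,0.7],"rotation":[0,0,0]}]}}

```text
time: 2.02
position: [0.4501, -0.2684, 0.2115]
tool_rot: [0.059, 1.582, -0.044]
ft_force: [-0.0, -0.3, -0.1]
grip_width: 1.001
```

```bash
python3 - <<'E'
from h import *
im,p=snap('w1')
go(jw(.09,.09,.2),JY)
E
```

```text
now [ 0.4548 -0.261   0.2115] yaw -3.22 | turn total [ 0.0275 -0.0057 -0.0085] rows 1 each [ 0.0275 -0.0057 -0.0085] | shift total [ 0.46  16.706  2.607] rows 17 each [0.027 0.983 0.153]
```

View pics/w1.png

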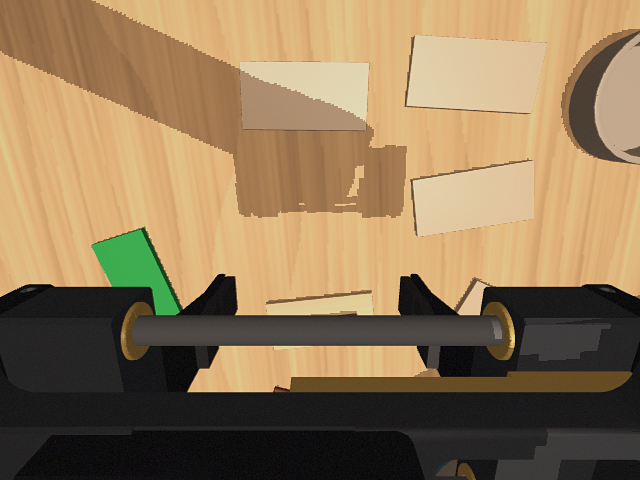

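```bash
cat >> h.py <<'E'
def quad(n,q,z,p=None,name=''):
    """4 corners in order a,b,c,d, ab a long side (along length)"""
    P=topl(n,q,z,p)[:,:2];v=(P[1]-P[0])+(P[2]-P[3]);u=(P[3]-P[0])+(P[2]-P[1])
    print(name,'c',P.mean(0).round(4),'yaw',np.degrees(np.arctan2(v[1],v[0])).round(1),'LxW',(np.linalg.norm(v)/2).round(4),(np.linalg.norm(u)/2).round(4));return P
E
python3 - <<'E'
from h import *
im,p=load('w1')
# subpixel refine
g=cv2.cvtColor(im,cv2.COLOR_BGR2GRAY)
Q=dict(C=[(240,62),(369,62),(367,130),(241,130)],A=[(413,36),(546,43),(531,113),(406,106)],B=[(411,180),(533,160),(534,218),(416,236)])
for k,q in Q.items():
    for z in(.009,.018): quad('wrist',q,z,p,k+f' z{z}')
E
```

```text
C z0.009 c [ 0.4435 -0.1426] yaw -3.8 LxW 0.1303 0.0643
C z0.018 c [ 0.4439 -0.1438] yaw -3.8 LxW 0.1271 0.0627
A z0.009 c [ 0.6145 -0.1341] yaw -6.7 LxW 0.1292 0.0638
A z0.018 c [ 0.6106 -0.1355] yaw -6.7 LxW 0.1261 0.0622
B z0.009 c [ 0.6212 -0.2592] yaw 5.6 LxW 0.1305 0.064
B z0.018 c [ 0.6172 -0.2575] yaw 5.6 LxW 0.1273 0.0625
```

{"op": "play_rows", "data": {"targets": [{"claw":0,"linear":[0.05,1,0.2],"rotation":[0.028,-0.005,-0.008]},{"claw":0,"linear":[0.05,1,0.2],"rotation":[0,0,0]},{"claw":0,"linear":[0.05,1,0.2],"rotation":[0,0,0]},{"claw":0,"linear":[0.05,1,0.2],"rotation":[0,0,0]},{"claw":0,"linear":[0.05,1,0.2],"rotation":[0,0,0]},{"claw":0,"linear":[0.05,1,0.2],"rotation":[0,0,0]},{"claw":0,"linear":[0.05,1,0.2],"rotation":[0,0,0]},{"claw":0,"linear":[0.05,1,0.2],"rotation":[0,0,0]},{"claw":0,"linear":[0,0,0.1],"rotation":[0,0,0]},{"claw":0,"linear":[0,0,0],"rotation":[0,0,0]}]}}

```text
time: 2.9
position: [0.5164, -0.0534, 0.1978]
tool_rot: [0.077, 1.575, -0.073]
ft_force: [0.3, -0.5, 0.2]
grip_width: 0.998
```

```bash
python3 - <<'E'
from h import *
im,p=snap('w2')
go(jw(.09,.09,.2),JY)
E
```

```text
now [ 0.5162 -0.0527  0.1979] yaw -5.45 | turn total [ 0.0028 -0.0039 -0.0019] rows 1 each [ 0.0028 -0.0039 -0.0019] | shift total [-0.086  8.172  0.99 ] rows 9 each [-0.01   0.908  0.11 ]
```

View pics/w2.png

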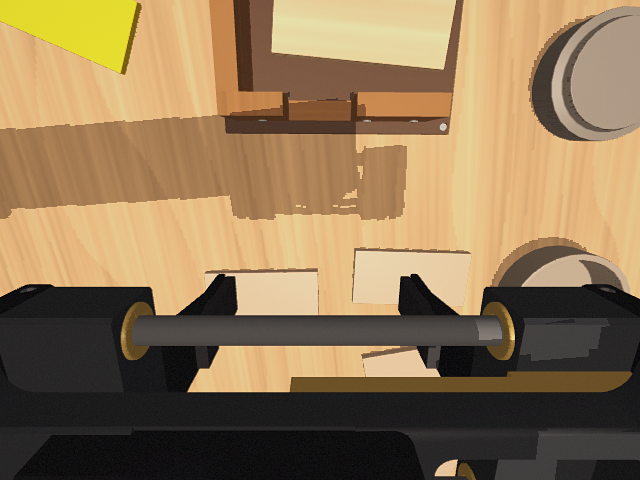

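```bash
python3 - <<'E'
from h import *
im,p=load('w2')
P=topl('wrist',[(226,118),(450,118),(226,132),(449,134)],.0,p);print(P.round(4))
P=topl('wrist',[(226,132),(449,134)],.01,p);print('z.01',P.round(4))
# predicted
print('pred base corners',[jw(-.03,-.03,.01).round(4),jw(.195,-.03,.01).round(4)])
for n,q in dict(b00=(-.03,-.03,0),b10=(.195,-.03,0),b01t=(-.03,-.03,.01),b11t=(.195,-.03,.01),fo0=(-.018,-.018,.074),fo1=(.17,-.018,.074),fi1=(.17,0,.074),fi0=(0,0,.074),n1=(.035,-.018,.074),n2=(.095,-.018,.074),brd=(0.17,0.11,.01)).items():
    print(n,proj('wrist',jw(*q),p).round(1))
c=cv2.resize(im[0:150,200:480],None,fx=2.8,fy=2.8,interpolation=2)
cv2.imwrite('pics/w2c.png',c)
E
```

```text
[[0.433  0.058  0.    ]
 [0.6609 0.0363 0.    ]
 [0.4306 0.0446 0.    ]
 [0.6601 0.0207 0.    ]]
z.01 [[0.4333 0.044  0.01  ]
 [0.6564 0.0208 0.01  ]]
pred base corners [array([0.4298, 0.0406, 0.01  ]), array([0.6537, 0.0183, 0.01  ])]
b00 [[225.8 136. ]]
b10 [[442.7 137.1]]
b01t [[223.1 135.8]]
b11t [[446.2 136.9]]
fo0 [[214.8 118.9]]
fo1 [[446.  119.9]]
fi1 [[448.6  95.9]]
fi0 [[235.5  95. ]]
n1 [[279.9 119.1]]
n2 [[353.6 119.5]]
brd [[435.9 -27.9]]
```

View pics/w2c.png

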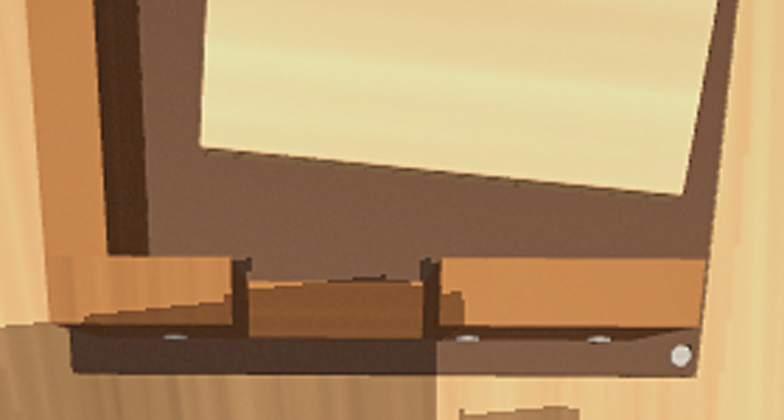

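```bash
python3 - <<'E'
import h; from h import *
from scipy.optimize import least_squares
im,p=load('w2')
o=[((-.03,-.03,.01),(70,373)),((.195,-.03,.01),(697,377)),((-.018,-.018,.074),(50,324)),((.17,-.018,.074),(702,327)),((.17,0,.074),(706,258)),((0,0,.074),(108,256))]
uv=np.array([np.array(a[1])/2.8+[200-.3,-.3] for a in o])
def f(v):
    h.JO=v[:2];h.JY=v[2]; return (np.vstack([proj('wrist',jw(*a[0]),p) for a in o])-uv).ravel()
r=least_squares(f,[.4626,.0675,-5.7],x_scale=[.01,.01,1]);print(r.x,r.fun.round(1))
h.JO=r.x[:2];h.JY=r.x[2]
b=topl('wrist',[np.array(q)/2.8+[200-.3,-.3] for q in[(201,149),(683,194)]],.022,p);print('board edge jig',wj(b).round(4))
s=open('h.py').read().replace('JO=np.array([.4626,.0675]);JY=-5.7',f'JO=np.array([{r.x[0]:.4f},{r.x[1]:.4f}]);JY={r.x[2]:.2f}');open('h.py','w').write(s)
E
python3 - <<'E'
from h import *
print(wj(np.array([.5737,.1385])))
go(jw(.10,.165,.12),JY)
E
```

```text
[ 0.46529783  0.07004555 -5.71651109] [ 0.6  0.   0.3 -0.3 -0.  -0.2 -1.  -0.2  0.2  0.4  0.1  0.1]
board edge jig [[0.0206 0.0395]
 [0.179  0.0269]]
[0.10103306 0.07896284]
now [ 0.5162 -0.0527  0.1979] yaw -5.45 | turn total [ 0.003  -0.0039 -0.0019] rows 1 each [ 0.003  -0.0039 -0.0019] | shift total [ 3.114 11.282  1.486] rows 12 each [0.26  0.94  0.124]
```

{"op": "play_rows", "data": {"targets": [{"claw":0,"linear":[0.2,1,0.13],"rotation":[0.003,-0.004,-0.002]},{"claw":0,"linear":[0.2,1,0.13],"rotation":[0,0,0]},{"claw":0,"linear":[0.2,1,0.13],"rotation":[0,0,0]},{"claw":0,"linear":[0.2,1,0.13],"rotation":[0,0,0]},{"claw":0,"linear":[0.2,1,0.13],"rotation":[0,0,0]},{"claw":0,"linear":[0.2,1,0.13],"rotation":[0,0,0]},{"claw":0,"linear":[0.2,1,0.13],"rotation":[0,0,0]},{"claw":0,"linear":[0.2,1,0.13],"rotation":[0,0,0]},{"claw":0,"linear":[0.2,1,0.13],"rotation":[0,0,0]},{"claw":0,"linear":[0.2,1,0.13],"rotation":[0,0,0]}]}}

```text
time: 3.78
position: [0.58, 0.1749, 0.1423]
tool_rot: [0.097, 1.57, -0.118]
ft_force: [0.2, 0.7, 1.3]
grip_width: 1.0
```

{"op": "play_rows", "data": {"targets": [{"claw":0,"linear":[0.2,0.9,0.1],"rotation":[0,0,0]},{"claw":0,"linear":[0.2,0.6,0.1],"rotation":[0,0,0]},{"claw":0,"linear":[0,0,0],"rotation":[0,0,0]},{"claw":0,"linear":[0,0,0],"rotation":[0,0,0]}]}}

```text
time: 4.12
position: [0.5903, 0.2127, 0.128]
tool_rot: [0.096, 1.575, -0.118]
ft_force: [-0.0, -0.5, -0.1]
grip_width: 1.001
```

```bash
python3 - <<'E'
from h import *
go(jw(.10,.165,.015),JY)
E
```

```text
now [0.5903 0.2127 0.128 ] yaw -7.82 | turn total [-0.0233 -0.0039  0.0091] rows 1 each [-0.0233 -0.0039  0.0091] | shift total [ 4.52   0.424 -0.406] rows 5 each [ 0.904  0.085 -0.081]
```

{"op": "play_rows", "data": {"targets": [{"claw":0,"linear":[0,0.42,-0.4],"rotation":[-0.023,-0.004,0.009]},{"claw":0,"linear":[0.8,0,0],"rotation":[0,0,0]},{"claw":0,"linear":[0.8,0,0],"rotation":[0,0,0]},{"claw":0,"linear":[0.8,0,0],"rotation":[0,0,0]},{"claw":0,"linear":[0.7,0,0],"rotation":[0,0,0]},{"claw":0,"linear":[0.6,0,0],"rotation":[0,0,0]},{"claw":0,"linear":[0.4,0,0],"rotation":[0,0,0]},{"claw":0,"linear":[0,0,0],"rotation":[0,0,0]}]}}

```text
time: 4.78
position: [0.5816, 0.2137, 0.0256]
tool_rot: [0.078, 1.561, -0.082]
ft_force: [0.0, -1.2, -0.5]
grip_width: 0.999
```

```bash
python3 - <<'E'
from h import *
go(jw(.10,.1125,.015),JY)
E
```

```text
now [0.5816 0.2137 0.0256] yaw -5.84 | turn total [-0.0014  0.0051  0.0011] rows 1 each [-0.0014  0.0051  0.0011] | shift total [ 0.425 -1.685 -0.057] rows 2 each [ 0.212 -0.842 -0.028]
```

{"op": "play_rows", "data": {"targets": [{"claw":0,"linear":[0.25,0.1,0],"rotation":[-0.001,0.005,0.001]},{"claw":0,"linear":[0.18,0.1,0],"rotation":[0,0,0]},{"claw":0,"linear":[0,0,0],"rotation":[0,0,0]}]}}

```text
time: 5.03
position: [0.5831, 0.2174, 0.0161]
tool_rot: [0.08, 1.567, -0.08]
ft_force: [-1.1, -0.2, -0.3]
grip_width: 0.997
```

{"op": "play_rows", "data": {"targets": [{"claw":0,"linear":[0,-0.2,0],"rotation":[0,0,0]},{"claw":0,"linear":[0,-0.2,0],"rotation":[0,0,0]},{"claw":0,"linear":[0,-0.2,0],"rotation":[0,0,0]},{"claw":0,"linear":[0,-0.2,0],"rotation":[0,0,0]},{"claw":0,"linear":[0,-0.2,0],"rotation":[0,0,0]},{"claw":0,"linear":[0,0,0],"rotation":[0,0,0]}]}}

```text
time: 5.53
position: [0.5818, 0.1916, 0.0187]
tool_rot: [0.081, 1.564, -0.078]
ft_force: [0.5, 0.5, -0.3]
grip_width: 0.998
```

```bash
python3 - <<'E'
from h import *
go(jw(.10,.1125,.015),JY);print(get_state()['ft_force'])
E
```

```text
now [0.5818 0.1916 0.0187] yaw -5.79 | turn total [-0.0007  0.0035 -0.0016] rows 1 each [-0.0007  0.0035 -0.0016] | shift total [ 0.148 -0.803 -0.154] rows 1 each [ 0.148 -0.803 -0.154]
[ 0.49032986  0.51102011 -0.31723994]
```

{"op": "play_rows", "data": {"targets": [{"claw":0,"linear":[0.08,-0.15,0],"rotation":[0,0,0]},{"claw":0,"linear":[0.06,-0.15,0],"rotation":[0,0,0]},{"claw":0,"linear":[0.04,-0.15,0],"rotation":[0,0,0]},{"claw":0,"linear":[0.02,-0.15,0],"rotation":[0,0,0]},{"claw":0,"linear":[0.02,-0.1,0],"rotation":[0,0,0]},{"claw":0,"linear":[0,0,0],"rotation":[0,0,0]}]}}

```text
time: 6.03
position: [0.5812, 0.1747, 0.0143]
tool_rot: [0.083, 1.56, -0.074]
ft_force: [-0.8, 1.4, -0.5]
grip_width: 1.001
```

```bash
python3 - <<'E'
from h import *
go(jw(.10,.1095,.015),JY);print(get_state()['ft_force'])
E
```

```text
now [0.5812 0.1747 0.0143] yaw -5.74 | turn total [-0.0002  0.0057 -0.0042] rows 1 each [-0.0002  0.0057 -0.0042] | shift total [-0.028 -0.248 -0.197] rows 1 each [-0.028 -0.248 -0.197]
[-0.75904066  1.37181498 -0.47130456]
```

Now creep into contact with the fence.

{"op": "play_rows", "data": {"targets": [{"claw":0,"linear":[0,-0.08,0],"rotation":[0,0,0]},{"claw":0,"linear":[0,-0.08,0],"rotation":[0,0,0]},{"claw":0,"linear":[0,-0.06,0],"rotation":[0,0,0]},{"claw":0,"linear":[0,-0.06,0],"rotation":[0,0,0]}]}}

```text
time: 6.37
position: [0.5806, 0.1686, 0.0143]
tool_rot: [0.085, 1.56, -0.072]
ft_force: [1.4, 3.9, -1.4]
grip_width: 1.002
```

{"op": "play_rows", "data": {"targets": [{"claw":0,"linear":[0,-0.1,0],"rotation":[0,0,0]},{"claw":0,"linear":[0,-0.1,0],"rotation":[0,0,0]}]}}

```text
time: 6.53
position: [0.5806, 0.1687, 0.0149]
tool_rot: [0.091, 1.557, -0.064]
ft_force: [0.9, 5.9, 0.1]
grip_width: 1.0
```

```bash
python3 - <<'E'
from h import *
go(jw(.10,.1095,.015),JY);print(get_state()['ft_force'])
E
```

```text
now [0.5806 0.1687 0.0149] yaw -5.66 | turn total [ 0.0007  0.0071 -0.0111] rows 1 each [ 0.0007  0.0071 -0.0111] | shift total [-0.003 -0.006 -0.195] rows 1 each [-0.003 -0.006 -0.195]
[0.90249146 5.90569249 0.09608935]
```

{"op": "play_rows", "data": {"targets": [{"claw":0,"linear":[0,0.4,0],"rotation":[0,0.007,-0.011]},{"claw":0,"linear":[-1,0.2,0],"rotation":[0,0,0]},{"claw":0,"linear":[-1,0,0],"rotation":[0,0,0]},{"claw":0.4,"linear":[-0.5,0,0],"rotation":[0.077,0,0]},{"claw":0.4,"linear":[0,0,0],"rotation":[0.077,0,0]},{"claw":0.4,"linear":[0,0,0],"rotation":[0.077,0,0]},{"claw":0.4,"linear":[0,0,0],"rotation":[0.077,0,0]},{"claw":0.4,"linear":[0,0,0],"rotation":[0.077,0,0]},{"claw":0.4,"linear":[0,0,0],"rotation":[0.077,0,0]},{"claw":0.4,"linear":[0,0,0],"rotation":[0.077,0,0]}]}}

```text
time: 7.37
position: [0.5788, 0.1748, 0.077]
tool_rot: [0.746, 1.438, -0.772]
ft_force: [-0.7, 0.2, 0.6]
grip_width: 0.624
```

{"op": "play_rows", "data": {"targets": [{"claw":0.4,"linear":[0,0,0],"rotation":[0.077,0,0]},{"claw":0.4,"linear":[0,0,0],"rotation":[0.077,0,0]},{"claw":0.4,"linear":[0,0,0],"rotation":[0.077,0,0]},{"claw":0.4,"linear":[0,0,0],"rotation":[0.077,0,0]},{"claw":0.4,"linear":[0,0,0],"rotation":[0.077,0,0]},{"claw":0.4,"linear":[0,0,0],"rotation":[0.077,0,0]},{"claw":0.4,"linear":[0,0,0],"rotation":[0,0,0]}]}}

```text
time: 7.95
position: [0.5761, 0.1661, 0.0743]
tool_rot: [1.295, 1.125, -1.348]
ft_force: [-0.2, -0.1, 0.1]
grip_width: 0.601
```

```bash
python3 - <<'E'
from h import *
go(jw(.222,.05,.045),JY-90);print(get_state()['grip_width'])
E
```

```text
now [0.5761 0.1661 0.0743] yaw -98.92 | turn total [-0.0357  0.0171  0.01  ] rows 1 each [-0.0357  0.0171  0.01  ] | shift total [1.172 4.853 2.266] rows 5 each [0.234 0.971 0.453]
0.6005444116412649
```

{"op": "play_rows", "data": {"targets": [{"claw":0.4,"linear":[0,0,0],"rotation":[-0.036,0.017,0.01]},{"claw":0.4,"linear":[0,1,0.5],"rotation":[0,0,0]},{"claw":0.4,"linear":[0,1,0.5],"rotation":[0,0,0]},{"claw":0.4,"linear":[0,1,0.5],"rotation":[0,0,0]},{"claw":0.4,"linear":[0,1,0.5],"rotation":[0,0,0]},{"claw":0.4,"linear":[0.4,0.9,0.3],"rotation":[0,0,0]},{"claw":0.4,"linear":[0.6,0,0],"rotation":[0,0,0]},{"claw":0.4,"linear":[0,0,0],"rotation":[0,0,0]}]}}

```text
time: 8.62
position: [0.6928, 0.0903, 0.0449]
tool_rot: [1.247, 1.176, -1.267]
ft_force: [-2.2, 1.8, -0.9]
grip_width: 0.601
```

```bash
python3 - <<'E'
from h import *
go(jw(.212,.05,.015),JY-90);print(wj(pose()[0]))
E
```

```text
now [0.6928 0.0903 0.0449] yaw -93.74 | turn total [0.022  0.006  0.0044] rows 1 each [0.022  0.006  0.0044] | shift total [ 1.197 -0.492 -0.283] rows 2 each [ 0.599 -0.246 -0.142]
[0.22430676 0.04291888]
```

{"op": "play_rows", "data": {"targets": [{"claw":0.4,"linear":[0,0,-0.28],"rotation":[0.022,0.006,0.004]},{"claw":0.4,"linear":[0.6,0,0],"rotation":[0,0,0]},{"claw":0.4,"linear":[0.5,0,0],"rotation":[0,0,0]},{"claw":0.4,"linear":[0.1,0,0],"rotation":[0,0,0]},{"claw":0.4,"linear":[0,-0.3,0],"rotation":[0,0,0]},{"claw":0.4,"linear":[0.02,-0.3,0],"rotation":[0,0,0]},{"claw":0.4,"linear":[0.02,-0.3,0],"rotation":[0,0,0]},{"claw":0.4,"linear":[0.02,-0.2,0],"rotation":[0,0,0]},{"claw":0.4,"linear":[0,0,0],"rotation":[0,0,0]}]}}

```text
time: 9.37
position: [0.6638, 0.1002, 0.0118]
tool_rot: [1.275, 1.162, -1.27]
ft_force: [-1.3, -0.4, -0.4]
grip_width: 0.602
```

```bash
python3 - <<'E'
from h import *
go(jw(.1695,.05,.015),JY-90);print(wj(pose()[0]))
E
```

```text
now [0.6638 0.1002 0.0118] yaw -95.01 | turn total [ 0.0078  0.0005 -0.0035] rows 1 each [ 0.0078  0.0005 -0.0035] | shift total [-0.127 -1.001 -0.008] rows 2 each [-0.063 -0.5   -0.004]
[0.19451646 0.04978871]
```

{"op": "play_rows", "data": {"targets": [{"claw":0.4,"linear":[-0.13,0,0],"rotation":[0.008,0,-0.003]},{"claw":0.4,"linear":[0,-0.2,0],"rotation":[0,0,0]},{"claw":0.4,"linear":[0,-0.2,0],"rotation":[0,0,0]},{"claw":0.4,"linear":[0,-0.2,0],"rotation":[0,0,0]},{"claw":0.4,"linear":[0,-0.15,0],"rotation":[0,0,0]},{"claw":0.4,"linear":[0,-0.1,0],"rotation":[0,0,0]}]}}

```text
time: 9.87
position: [0.6403, 0.1027, 0.0164]
tool_rot: [1.282, 1.159, -1.282]
ft_force: [1.0, -0.5, 0.5]
grip_width: 0.598
```

```bash
python3 - <<'E'
from h import *
go(jw(.1695,.05,.015),JY-90);print(wj(pose()[0]))
E
```

```text
now [0.6403 0.1027 0.0164] yaw -95.74 | turn total [-0.0002  0.0007 -0.0006] rows 1 each [-0.0002  0.0007 -0.0006] | shift total [ 0.054 -0.054 -0.001] rows 1 each [ 0.054 -0.054 -0.001]
[0.17084319 0.04997248]
```

Press on, then retreat and rise.

{"op": "play_rows", "data": {"targets": [{"claw":0.4,"linear":[0,-0.08,0],"rotation":[0,0,0]},{"claw":0.4,"linear":[0,-0.1,0],"rotation":[0,0,0]},{"claw":0.4,"linear":[0,-0.16,0],"rotation":[0,0,0]},{"claw":0.4,"linear":[0,-0.2,0],"rotation":[0,0,0]}]}}

```text
time: 10.2
position: [0.639, 0.1026, 0.0204]
tool_rot: [1.298, 1.14, -1.261]
ft_force: [11.3, -0.4, -0.9]
grip_width: 0.596
```

```bash
python3 - <<'E'
from h import *
print(wj(pose()[0]),yawof())
E
```

```text
[0.16955757 0.04979577] -95.81338828906883
```

{"op": "play_rows", "data": {"targets": [{"claw":0.4,"linear":[0,0.4,0],"rotation":[0,0,0]},{"claw":0.4,"linear":[-0.5,0.3,0],"rotation":[0,0,0]},{"claw":0,"linear":[-1,0,0],"rotation":[0,0,0]},{"claw":0,"linear":[-1,-1,0],"rotation":[0,0,0]},{"claw":0,"linear":[-1,-1,0],"rotation":[0,0,0]},{"claw":0,"linear":[-1,-1,0],"rotation":[0,0,0]},{"claw":0,"linear":[-1,-1,0],"rotation":[0,0,0]},{"claw":0,"linear":[0,-1,0],"rotation":[0,0,0]},{"claw":0,"linear":[0,0,0],"rotation":[0,0,0]}]}}

```text
time: 10.95
position: [0.5191, 0.1136, 0.1567]
tool_rot: [1.293, 1.147, -1.273]
ft_force: [-0.6, 0.2, -0.7]
grip_width: 0.979
```

```bash
python3 - <<'E'
from h import *
im,p=snap('w3');print(wj(p[0]),p[0][2])
go([.6145,-.1341,.1],-6.7-90)
c=proj('wrist',[jw(0,0,.022),jw(.16,0,.022),jw(.16,.1,.022),jw(0,.1,.022)],p);print(c.round(1))
x0,y0=np.maximum(c.min(0)-40,0).astype(int);x1,y1=(c.max(0)+40).astype(int);print(x0,y0,x1,y1)
s=min(800/(x1-x0),600/(min(y1,480)-y0));cv2.imwrite('pics/w3c.png',cv2.resize(im[y0:y1,x0:x1],None,fx=s,fy=s,interpolation=2));print(s)
E
```

```text
[0.04914146 0.04873345] 0.1567422553956323
now [0.5219 0.1133 0.1576] yaw -95.97 | turn total [ 0.0081 -0.0016 -0.0126] rows 1 each [ 0.0081 -0.0016 -0.0126] | shift total [2.306 4.832 9.397] rows 10 each [0.231 0.483 0.94 ]
[[369.8 281.8]
 [377.2 104.3]
 [258.  104.8]
 [266.4 282. ]]
217 64 417 322
2.3255813953488373
```

View pics/w3c.png

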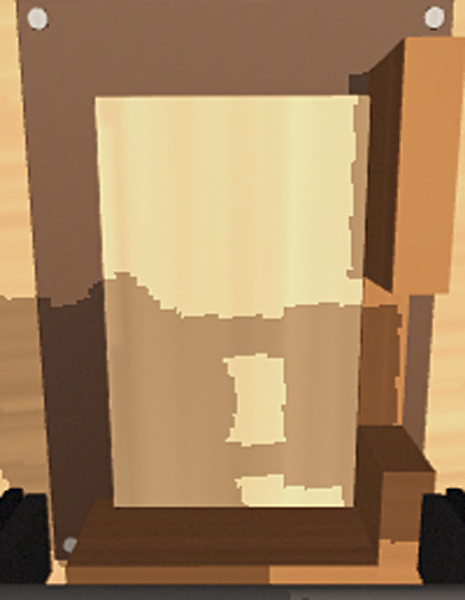

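{"op": "play_rows", "data": {"targets": [{"claw":0,"linear":[0.15,0.5,0.96],"rotation":[0.008,-0.002,-0.012]},{"claw":0,"linear":[0.15,0.5,0.96],"rotation":[0,0,0]},{"claw":0,"linear":[0.2,0.5,0.96],"rotation":[0,0,0]},{"claw":0,"linear":[0.2,0.5,0.96],"rotation":[0,0,0]},{"claw":0,"linear":[0.2,0.5,0.96],"rotation":[0,0,0]},{"claw":0,"linear":[0.2,0.5,0.96],"rotation":[0,0,0]},{"claw":0,"linear":[0.3,0.5,0.96],"rotation":[0,0,0]},{"claw":0,"linear":[0.3,0.5,0.96],"rotation":[0,0,0]},{"claw":0,"linear":[0.3,0.5,0.96],"rotation":[0,0,0]},{"claw":0,"linear":[0.3,0.4,0.9],"rotation":[0,0,0]}]}}

```text
time: 11.83
position: [0.6234, -0.1417, 0.0939]
tool_rot: [1.286, 1.161, -1.287]
ft_force: [0.8, -0.2, 1.1]
grip_width: 1.001
```

{"op": "play_rows", "data": {"targets": [{"claw":0,"linear":[0,0,0],"rotation":[0,0,0]},{"claw":0,"linear":[0,0,0],"rotation":[0,0,0]}]}}

```text
time: 12.0
position: [0.6226, -0.1509, 0.0886]
tool_rot: [1.29, 1.159, -1.3]
ft_force: [-0.1, 0.5, 0.1]
grip_width: 0.999
```

```bash
python3 - <<'E'
from h import *
im,p=snap('w4')
go([.6145,-.1341,.003],-6.7-90)
for z in (.009,):
  print(proj('wrist',[[.6145,-.1341,z]]+[[.6145+a*.065*np.cos(np.radians(6.7))+b*.0325*np.sin(np.radians(6.7)),-.1341-a*.065*np.sin(np.radians(6.7))+b*.0325*np.cos(np.radians(6.7)),z] for a,b in((1,1),(1,-1),(-1,1),(-1,-1))],p).round(0).tolist())
E
```

```text
now [ 0.622  -0.1519  0.0883] yaw -96.65 | turn total [0.0006 0.0011 0.0059] rows 1 each [0.0006 0.0011 0.0059] | shift total [ 3.412 -0.381 -0.671] rows 4 each [ 0.853 -0.095 -0.168]
[[299.0, 260.0], [252.0, 175.0], [343.0, 175.0], [261.0, 333.0], [339.0, 334.0]]
```

View pics/w4.png

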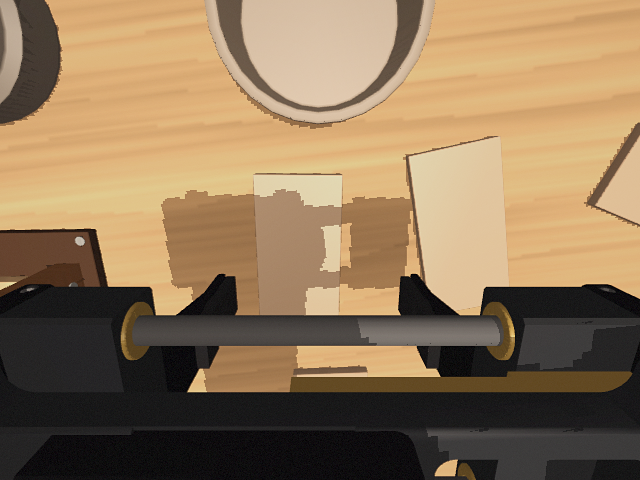

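{"op": "play_rows", "data": {"targets": [{"claw":0,"linear":[0.5,-0.38,-0.67],"rotation":[0,0,0.006]},{"claw":0,"linear":[0.8,0,0],"rotation":[0,0,0]},{"claw":0,"linear":[0.8,0,0],"rotation":[0,0,0]},{"claw":0,"linear":[0.7,0,0],"rotation":[0,0,0]},{"claw":0,"linear":[0.3,0,0],"rotation":[0,0,0]},{"claw":0,"linear":[0,0,0],"rotation":[0,0,0]},{"claw":0,"linear":[0,0,0],"rotation":[0,0,0]}]}}

```text
time: 12.63
position: [0.6158, -0.1265, 0.009]
tool_rot: [1.291, 1.155, -1.287]
ft_force: [0.7, -0.4, -1.3]
grip_width: 1.0
```

```bash
python3 - <<'E'
from h import *
go([.6145,-.1341,.003],-6.7-90)
E
```

```text
now [ 0.6158 -0.1265  0.009 ] yaw -96.23 | turn total [ 0.0052 -0.0008 -0.0012] rows 1 each [ 0.0052 -0.0008 -0.0012] | shift total [ 0.238 -0.015  0.308] rows 1 each [ 0.238 -0.015  0.308]
```

{"op": "play_rows", "data": {"newtons": 30, "targets": [{"claw":0,"linear":[0.22,0,0.3],"rotation":[0.005,0,0]},{"claw":0,"linear":[0,0,0],"rotation":[0,0,0]},{"claw":1,"linear":[0,0,0],"rotation":[0,0,0]},{"claw":1,"linear":[0,0,0],"rotation":[0,0,0]},{"claw":1,"linear":[0,0,0],"rotation":[0,0,0]},{"claw":1,"linear":[0,0,0],"rotation":[0,0,0]},{"claw":1,"linear":[0,0,0],"rotation":[0,0,0]}]}}

```text
time: 13.22
position: [0.6184, -0.1354, 0.008]
tool_rot: [1.3, 1.144, -1.288]
ft_force: [-0.8, 0.3, -1.7]
grip_width: 0.724
```

```bash
python3 - <<'E'
from h import *
print(get_state()['ft_force'],get_state()['grip_width']*.087)
go(jw(.075,.0425,.11),JY-90)
E
```

```text
[-0.79926331  0.29713088 -1.66002149] 0.06301033247342841
now [ 0.6184 -0.1354  0.008 ] yaw -96.74 | turn total [-0.0114 -0.     -0.0061] rows 1 each [-0.0114 -0.     -0.0061] | shift total [-4.079 -3.911 -9.263] rows 10 each [-0.408 -0.391 -0.926]
```

{"op": "play_rows", "data": {"targets": [{"claw":0,"linear":[0,0,0],"rotation":[0,0,0]},{"claw":0,"linear":[0,0,0],"rotation":[0,0,0]},{"claw":0,"linear":[0,0,0],"rotation":[0,0,0]},{"claw":0,"linear":[0.1,-0.1,0],"rotation":[0,0,0]},{"claw":0,"linear":[0.1,0,0],"rotation":[0,0,0]},{"claw":0,"linear":[0,0,0],"rotation":[0,0,0]},{"claw":0,"linear":[0,0,0],"rotation":[0,0,0]}]}}

```text
time: 13.8
position: [0.6157, -0.1348, 0.0027]
tool_rot: [1.299, 1.144, -1.288]
ft_force: [0.1, -0.1, -0.2]
grip_width: 0.997
```

```bash
python3 - <<'E'
from h import *
print(get_state()['ft_force'])
go([.6145,-.1341,.003],-6.7-90)
E
```

```text
[ 0.13102048 -0.09799273 -0.15940041]
now [ 0.6157 -0.1348  0.0027] yaw -96.73 | turn total [-0.0003 -0.0001 -0.0062] rows 1 each [-0.0003 -0.0001 -0.0062] | shift total [-0.011 -0.052 -0.022] rows 1 each [-0.011 -0.052 -0.022]
```

{"op": "play_rows", "data": {"newtons": 25, "targets": [{"claw":1,"linear":[0,0,0],"rotation":[0,0,0]},{"claw":1,"linear":[0,0,0],"rotation":[0,0,0]},{"claw":1,"linear":[0,0,0],"rotation":[0,0,0]},{"claw":1,"linear":[0,0,0],"rotation":[0,0,0]}]}}

```text
time: 14.13
position: [0.6156, -0.1347, 0.0025]
tool_rot: [1.299, 1.144, -1.288]
ft_force: [-0.1, 0.1, -0.7]
grip_width: 0.78
```

```bash
python3 - <<'E'
from h import *
print(get_state()['ft_force'],get_state()['grip_width'])
go(jw(.075,.0425,.11),JY-90)
E
```

```text
[-0.12746821  0.08982078 -0.6641765 ] 0.780435183098858
now [ 0.6156 -0.1347  0.0025] yaw -96.72 | turn total [-0.0111 -0.0001 -0.006 ] rows 1 each [-0.0111 -0.0001 -0.006 ] | shift total [-4.299 -3.799 -9.249] rows 10 each [-0.43  -0.38  -0.925]
```

{"op": "play_rows", "data": {"targets": [{"claw":1,"linear":[0,0,0],"rotation":[0,0,0]},{"claw":1,"linear":[0,0,0],"rotation":[0,0,0]},{"claw":1,"linear":[0,0,0],"rotation":[0,0,0]}]}}

```text
time: 14.38
position: [0.6157, -0.1348, 0.0026]
tool_rot: [1.299, 1.144, -1.288]
ft_force: [0.1, -0.0, 0.3]
grip_width: 0.739
```

{"op": "play_rows", "data": {"targets": [{"claw":1,"linear":[-0.5,0,0],"rotation":[0,0,0]},{"claw":1,"linear":[-0.7,0,0],"rotation":[-0.011,0,-0.006]},{"claw":1,"linear":[-0.8,0,0],"rotation":[0,0,0]},{"claw":1,"linear":[-0.8,0,0],"rotation":[0,0,0]},{"claw":1,"linear":[-0.8,0,0],"rotation":[0,0,0]},{"claw":1,"linear":[-0.7,0,-0.5],"rotation":[0,0,0]}]}}

```text
time: 14.88
position: [0.6112, -0.1248, 0.1111]
tool_rot: [1.279, 1.169, -1.294]
ft_force: [0.7, -1.5, -1.2]
grip_width: 0.745
```

```bash
python3 - <<'E'
from h import *
print(get_state()['ft_force'],get_state()['grip_width'])
go(jw(.075,.0425,.11),JY-90)
E
```

```text
[ 0.71742    -1.46451782 -1.15863925] 0.7448423961953125
now [ 0.6112 -0.1248  0.1111] yaw -95.89 | turn total [-0.0019  0.0001  0.0085] rows 1 each [-0.0019  0.0001  0.0085] | shift total [ 0.045 -3.584 -8.872] rows 9 each [ 0.005 -0.398 -0.986]
```

{"op": "play_rows", "data": {"targets": [{"claw":1,"linear":[0,-0.39,-0.95],"rotation":[-0.002,0,0.008]},{"claw":1,"linear":[0,-0.39,-0.95],"rotation":[0,0,0]},{"claw":1,"linear":[0,-0.39,-0.95],"rotation":[0,0,0]},{"claw":1,"linear":[0,-0.39,-0.95],"rotation":[0,0,0]},{"claw":1,"linear":[0,-0.39,-0.95],"rotation":[0,0,0]},{"claw":1,"linear":[0,-0.39,-0.95],"rotation":[0,0,0]},{"claw":1,"linear":[0,-0.39,-0.95],"rotation":[0,0,0]},{"claw":1,"linear":[0,-0.39,-0.95],"rotation":[0,0,0]},{"claw":1,"linear":[0,-0.3,-0.7],"rotation":[0,0,0]},{"claw":1,"linear":[0,0,0],"rotation":[0,0,0]}]}}

```text
time: 15.72
position: [0.5484, 0.1003, 0.1259]
tool_rot: [1.29, 1.144, -1.27]
ft_force: [-0.3, 0.3, -1.0]
grip_width: 0.735
```

```bash
python3 - <<'E'
from h import *
print(get_state()['grip_width'])
go(jw(.075,.0425,.06),JY-90)
E
```

```text
0.7352501387760645
now [0.5484 0.1003 0.1259] yaw -95.8 | turn total [-0.0008  0.0008 -0.0118] rows 1 each [-0.0008  0.0008 -0.0118] | shift total [ 2.637 -0.187 -0.163] rows 3 each [ 0.879 -0.062 -0.054]
```

{"op": "play_rows", "data": {"targets": [{"claw":1,"linear":[0.6,-0.19,-0.16],"rotation":[0,0,-0.012]},{"claw":1,"linear":[0.7,0,0],"rotation":[0,0,0]},{"claw":1,"linear":[0.7,0,0],"rotation":[0,0,0]},{"claw":1,"linear":[0.7,0,0],"rotation":[0,0,0]},{"claw":1,"linear":[0.5,0,0],"rotation":[0,0,0]},{"claw":1,"linear":[0.3,0,0],"rotation":[0,0,0]},{"claw":1,"linear":[0,0,0],"rotation":[0,0,0]}]}}

```text
time: 16.3
position: [0.5447, 0.1013, 0.0336]
tool_rot: [1.281, 1.157, -1.289]
ft_force: [-0.7, -0.3, -2.5]
grip_width: 0.743
```

```bash
python3 - <<'E'
from h import *
print(get_state()['ft_force'],get_state()['grip_width'],wj(pose()[0]))
go(jw(.0675,.0335,.0265),JY-90)
E
```

```text
[-0.66581627 -0.3357377  -2.49139963] 0.7428613252378058 [0.07584548 0.03900457]
now [0.5447 0.1013 0.0336] yaw -95.96 | turn total [-0.0027  0.0025  0.0013] rows 1 each [-0.0027  0.0025  0.0013] | shift total [ 0.285 -0.334  0.22 ] rows 1 each [ 0.285 -0.334  0.22 ]
```

{"op": "play_rows", "data": {"targets": [{"claw":1,"linear":[0.2,0,0.1],"rotation":[-0.003,0.002,0]},{"claw":1,"linear":[0.06,-0.15,0.1],"rotation":[0,0,0]},{"claw":1,"linear":[0,-0.15,0.05],"rotation":[0,0,0]},{"claw":1,"linear":[0,0,0],"rotation":[0,0,0]}]}}

```text
time: 16.63
position: [0.5369, 0.0944, 0.0271]
tool_rot: [1.282, 1.161, -1.284]
ft_force: [0.1, 0.6, -1.5]
grip_width: 0.742
```

```bash
python3 - <<'E'
from h import *
print(get_state()['ft_force'],get_state()['grip_width'],wj(pose()[0]))
go(jw(.0663,.0325,.0255),JY-90)
E
```

```text
[ 0.09193345  0.58774439 -1.53434007] 0.7417635240665905 [0.06884432 0.03136814]
now [0.5369 0.0944 0.0271] yaw -95.78 | turn total [-0.0006  0.      0.0011] rows 1 each [-0.0006  0.      0.0011] | shift total [ 0.066 -0.102 -0.045] rows 1 each [ 0.066 -0.102 -0.045]
```

{"op": "play_rows", "data": {"targets": [{"claw":1,"linear":[0.02,-0.1,0],"rotation":[0,0,0]},{"claw":1,"linear":[0.02,-0.1,0],"rotation":[0,0,0]},{"claw":1,"linear":[0,-0.1,0.06],"rotation":[0,0,0]},{"claw":1,"linear":[0,-0.1,0.08],"rotation":[0,0,0]}]}}

```text
time: 16.97
position: [0.5332, 0.0945, 0.0302]
tool_rot: [1.294, 1.153, -1.268]
ft_force: [6.6, 3.9, -5.7]
grip_width: 0.739
```

```bash
python3 - <<'E'
from h import *
print(get_state()['ft_force'],get_state()['grip_width'],wj(pose()[0]),pose()[0],yawof())
E
```

```text
[ 6.60520999  3.92412441 -5.68156126] 0.7386385572874404 [0.06509683 0.03117139] [0.53317947 0.09452817 0.03020133] -95.71168033032721
```

{"op": "play_rows", "data": {"targets": [{"claw":1,"linear":[0.12,0,0],"rotation":[0,0,0.01]},{"claw":1,"linear":[0.1,0,0],"rotation":[0,0,0]},{"claw":1,"linear":[0.08,0,0],"rotation":[0,0,0]},{"claw":1,"linear":[0,0,0],"rotation":[0,0,0]}]}}

```text
time: 17.3
position: [0.5344, 0.0954, 0.025]
tool_rot: [1.302, 1.138, -1.252]
ft_force: [-0.0, 0.3, 0.3]
grip_width: 0.739
```

```bash
python3 - <<'E'
from h import *
print(get_state()['ft_force'],get_state()['grip_width'],wj(pose()[0]))
go(jw(.0651,.0315,.0245),JY-90)
E
```

```text
[-0.00332168  0.27166907  0.26097858] 0.7386951955190059 [0.06626524 0.03217875]
now [0.5344 0.0954 0.025 ] yaw -95.65 | turn total [ 0.0007 -0.0044 -0.0225] rows 1 each [ 0.0007 -0.0044 -0.0225] | shift total [ 0.02  -0.047  0.027] rows 1 each [ 0.02  -0.047  0.027]
```

{"op": "play_rows", "data": {"targets": [{"claw":1,"linear":[0.03,-0.05,0.03],"rotation":[0,-0.004,-0.022]},{"claw":1,"linear":[0.05,-0.1,0.08],"rotation":[0,0,0]},{"claw":1,"linear":[0.05,-0.1,0.08],"rotation":[0,0,0]}]}}

```text
time: 17.55
position: [0.5333, 0.0945, 0.0246]
tool_rot: [1.29, 1.158, -1.269]
ft_force: [3.5, 5.3, 5.4]
grip_width: 0.743
```

```bash
python3 - <<'E'
from h import *
print(get_state()['ft_force'],get_state()['grip_width'],wj(pose()[0]))
go(jw(.0651,.0315,.0245),JY-90)
E
```

```text
[3.45337965 5.28703924 5.40870443] 0.7427045279358844 [0.06519198 0.03111127]
now [0.5333 0.0945 0.0246] yaw -95.56 | turn total [ 0.0017 -0.0042 -0.007 ] rows 1 each [ 0.0017 -0.0042 -0.007 ] | shift total [ 0.004 -0.004 -0.016] rows 1 each [ 0.004 -0.004 -0.016]
```

{"op": "play_rows", "data": {"targets": [{"claw":0,"linear":[0,0,0],"rotation":[0,0,0]},{"claw":0,"linear":[0,0,0],"rotation":[0,0,0]},{"claw":0,"linear":[0,0,0],"rotation":[0,0,0]},{"claw":0,"linear":[0,0,0],"rotation":[0,0,0]},{"claw":0,"linear":[-0.4,0,0],"rotation":[0,0,0]},{"claw":0,"linear":[-0.8,0,0],"rotation":[0,0,0]},{"claw":0,"linear":[-0.8,0,0],"rotation":[0,0,0]},{"claw":0,"linear":[-0.8,0,0],"rotation":[0,0,0]},{"claw":0,"linear":[-0.8,0,0],"rotation":[0,0,0]},{"claw":0,"linear":[-0.3,0,0],"rotation":[0,0,0]}]}}

```text
time: 18.38
position: [0.5248, 0.0908, 0.1235]
tool_rot: [1.28, 1.165, -1.284]
ft_force: [0.3, 1.1, 0.3]
grip_width: 0.999
```

```bash
cat >> h.py <<'E'
def jigcrop(name):
    im,p=snap(name);c=proj('wrist',[jw(0,0,.022),jw(.16,0,.022),jw(.16,.1,.022),jw(0,.1,.022)],p)
    x0,y0=np.maximum(c.min(0)-40,0).astype(int);x1,y1=(c.max(0)+40).astype(int);y1=min(y1,480)
    s=min(800/(x1-x0),600/(y1-y0));cv2.imwrite(f'pics/{name}c.png',cv2.resize(im[y0:y1,x0:x1],None,fx=s,fy=s,interpolation=2));print('crop',x0,y0,s);return p,lambda P:((proj('wrist',P,p)-[x0,y0])*s).round(0).tolist()
E
python3 - <<'E'
from h import *
p,f=jigcrop('w5')
print(f([jw(0,0,.031),jw(.13,0,.031),jw(.13,.065,.031),jw(0,.065,.031)]))
go([.6212,-.2592,.1],5.6-90)
E
```

```text
crop 180 66 2.1739130434782608
[[370.0, 525.0], [382.0, 182.0], [191.0, 181.0], [205.0, 524.0]]
now [0.5253 0.0908 0.124 ] yaw -95.64 | turn total [-0.1249 -0.0007  0.0017] rows 2 each [-0.0624 -0.0003  0.0008] | shift total [ 0.96   2.452 14.307] rows 15 each [0.064 0.163 0.954]
```

View pics/w5c.png

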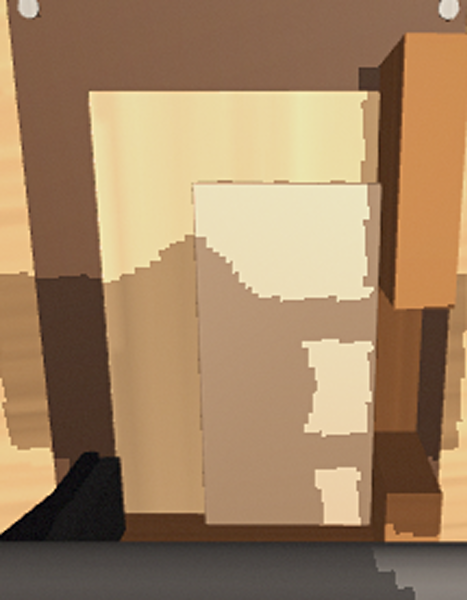

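{"op": "play_rows", "data": {"targets": [{"claw":0,"linear":[0,0,0],"rotation":[-0.062,0,0]},{"claw":0,"linear":[0,0,0],"rotation":[-0.062,0,0]},{"claw":0,"linear":[0,0.17,1],"rotation":[0,0,0]},{"claw":0,"linear":[0,0.17,1],"rotation":[0,0,0]},{"claw":0,"linear":[0,0.17,1],"rotation":[0,0,0]},{"claw":0,"linear":[0,0.17,1],"rotation":[0,0,0]},{"claw":0,"linear":[0,0.17,1],"rotation":[0,0,0]},{"claw":0,"linear":[0,0.17,1],"rotation":[0,0,0]},{"claw":0,"linear":[0,0.17,1],"rotation":[0,0,0]},{"claw":0,"linear":[0,0.17,1],"rotation":[0,0,0]}]}}

```text
time: 19.27
position: [0.5764, -0.104, 0.1167]
tool_rot: [1.116, 1.277, -1.127]
ft_force: [-0.3, -0.4, -0.2]
grip_width: 0.995
```

{"op": "play_rows", "data": {"targets": [{"claw":0,"linear":[0,0.17,1],"rotation":[0,0,0]},{"claw":0,"linear":[0.1,0.17,1],"rotation":[0,0,0]},{"claw":0,"linear":[0.1,0.17,1],"rotation":[0,0,0]},{"claw":0,"linear":[0.2,0.17,1],"rotation":[0,0,0]},{"claw":0,"linear":[0.2,0.17,0.8],"rotation":[0,0,0]},{"claw":0,"linear":[0.2,0,0.4],"rotation":[0,0,0]},{"claw":0,"linear":[0,0,0],"rotation":[0,0,0]},{"claw":0,"linear":[0,0,0],"rotation":[0,0,0]}]}}

```text
time: 19.93
position: [0.6071, -0.2437, 0.0844]
tool_rot: [1.118, 1.285, -1.144]
ft_force: [0.3, 1.0, 0.3]
grip_width: 1.0
```

```bash
cat >> h.py <<'E'
def rect(c,yaw,L=.13,W=.065,z=.009):
    t=np.radians(yaw);u=np.array([np.cos(t),np.sin(t)]);v=np.array([-u[1],u[0]])
    return np.array([[*(np.array(c)+a*L/2*u+b*W/2*v),z] for a,b in((-1,-1),(1,-1),(1,1),(-1,1))])
def hover(name,c,yaw,z=.009,**k):
    im,p=snap(name);q=proj('wrist',rect(c,yaw,z=z,**k),p);print(q.round(0).tolist())
    x0,y0,x1,y1=140,60,500,400
    o=im.copy();cv2.polylines(o,[q.round().astype(int)],True,(255,0,0),1)
    cv2.imwrite(f'pics/{name}c.png',cv2.resize(o[y0:y1,x0:x1],None,fx=1.7,fy=1.7,interpolation=2));return p
E
python3 - <<'E'
from h import *
p=hover('w6',[.6212,-.2592],5.6)
go([.6212,-.2592,.003],5.6-90)
E
```

```text
[[380.0, 311.0], [394.0, 142.0], [299.0, 141.0], [299.0, 310.0]]
now [ 0.6068 -0.2435  0.0843] yaw -83.58 | turn total [ 0.0092 -0.0047  0.0179] rows 1 each [ 0.0092 -0.0047  0.0179] | shift total [3.251 0.513 0.682] rows 4 each [0.813 0.128 0.171]
```

View pics/w6c.png

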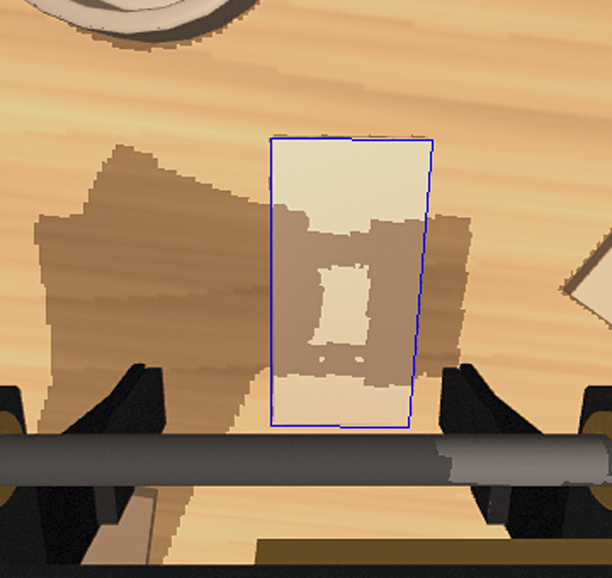

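{"op": "play_rows", "data": {"targets": [{"claw":0,"linear":[0,0.5,0.65],"rotation":[0.009,-0.005,0.018]},{"claw":0,"linear":[0.7,0,0],"rotation":[0,0,0]},{"claw":0,"linear":[0.8,0,0],"rotation":[0,0,0]},{"claw":0,"linear":[0.8,0,0],"rotation":[0,0,0]},{"claw":0,"linear":[0.5,0,0],"rotation":[0,0,0]},{"claw":0,"linear":[0.2,0,0],"rotation":[0,0,0]},{"claw":0,"linear":[0,0,0],"rotation":[0,0,0]},{"claw":0,"linear":[0,0,0],"rotation":[0,0,0]}]}}

```text
time: 20.65
position: [0.6292, -0.2515, 0.0113]
tool_rot: [1.136, 1.245, -1.12]
ft_force: [0.2, -0.2, -0.6]
grip_width: 1.002
```

```bash
python3 - <<'E'
from h import *
go([.6212,-.2592,.003],5.6-90)
E
```

```text
now [ 0.6292 -0.2515  0.0113] yaw -83.88 | turn total [ 0.0058  0.0019 -0.01  ] rows 1 each [ 0.0058  0.0019 -0.01  ] | shift total [ 0.332 -0.348  0.275] rows 1 each [ 0.332 -0.348  0.275]
```

{"op": "play_rows", "data": {"targets": [{"claw":0,"linear":[0.15,-0.34,0.27],"rotation":[0.006,0.002,-0.01]},{"claw":0,"linear":[0.16,0,0],"rotation":[0,0,0]},{"claw":0,"linear":[0,0,0],"rotation":[0,0,0]},{"claw":0,"linear":[0,0,0],"rotation":[0,0,0]}]}}

```text
time: 20.98
position: [0.623, -0.2608, 0.0064]
tool_rot: [1.138, 1.249, -1.136]
ft_force: [-0.0, -0.1, 0.1]
grip_width: 1.003
```

```bash
python3 - <<'E'
from h import *
go([.6212,-.2592,.003],5.6-90)
E
```

```text
now [ 0.623  -0.2608  0.0064] yaw -84.47 | turn total [-0.0008  0.0015 -0.0021] rows 1 each [-0.0008  0.0015 -0.0021] | shift total [ 0.136 -0.067 -0.072] rows 1 each [ 0.136 -0.067 -0.072]
```

{"op": "play_rows", "data": {"targets": [{"claw":0,"linear":[0.14,-0.07,-0.05],"rotation":[0,0,0]},{"claw":0,"linear":[0,0,0],"rotation":[0,0,0]},{"claw":1,"linear":[0,0,0],"rotation":[0,0,0]},{"claw":1,"linear":[0,0,0],"rotation":[0,0,0]},{"claw":1,"linear":[0,0,0],"rotation":[0,0,0]},{"claw":1,"linear":[0,0,0],"rotation":[0,0,0]},{"claw":1,"linear":[0,0,0],"rotation":[0,0,0]},{"claw":1,"linear":[0,0,0],"rotation":[0,0,0]},{"claw":1,"linear":[0,0,0],"rotation":[0,0,0]}]}}

```text
time: 21.73
position: [0.6218, -0.26, 0.0039]
tool_rot: [1.138, 1.247, -1.136]
ft_force: [-0.3, 0.2, -0.5]
grip_width: 0.742
```

```bash
python3 - <<'E'
from h import *
p=pose();print('len offset tcp-tile mm',(p[0][:2]-[.6212,-.2592])@[np.cos(np.radians(5.6)),np.sin(np.radians(5.6))]*1000, p[0][2])
E
```

```text
len offset tcp-tile mm 0.51115381269463 0.0038566105581980883
```

{"op": "play_rows", "data": {"targets": [{"claw":1,"linear":[-0.5,0,0],"rotation":[0,0,0]},{"claw":1,"linear":[-0.7,0,0],"rotation":[0.062,0,0]},{"claw":1,"linear":[-0.8,0,0],"rotation":[0.062,0,0]},{"claw":1,"linear":[-0.8,0,0],"rotation":[0,0,0]},{"claw":1,"linear":[-0.8,0,0],"rotation":[0,0,0]},{"claw":1,"linear":[-0.7,0,0],"rotation":[0,0,0]},{"claw":1,"linear":[0,0,0],"rotation":[0,0,0]}]}}

```text
time: 22.32
position: [0.619, -0.2581, 0.1169]
tool_rot: [1.289, 1.157, -1.288]
ft_force: [1.3, -1.6, 0.1]
grip_width: 0.745
```

```bash
python3 - <<'E'
from h import *
print(get_state()['grip_width'])
go(jw(.076,.042,.125),JY-90)
E
```

```text
0.7448335388369735
now [ 0.619  -0.2581  0.1169] yaw -96.17 | turn total [-0.005  -0.0005 -0.    ] rows 1 each [-0.005  -0.0005 -0.    ] | shift total [ -0.323  -4.387 -14.124] rows 15 each [-0.022 -0.292 -0.942]
```

{"op": "play_rows", "data": {"targets": [{"claw":1,"linear":[-0.02,-0.31,-1],"rotation":[-0.005,0,0]},{"claw":1,"linear":[-0.02,-0.31,-1],"rotation":[0,0,0]},{"claw":1,"linear":[-0.02,-0.31,-1],"rotation":[0,0,0]},{"claw":1,"linear":[-0.02,-0.31,-1],"rotation":[0,0,0]},{"claw":1,"linear":[-0.02,-0.31,-1],"rotation":[0,0,0]},{"claw":1,"linear":[-0.02,-0.31,-1],"rotation":[0,0,0]},{"claw":1,"linear":[-0.02,-0.31,-1],"rotation":[0,0,0]},{"claw":1,"linear":[-0.02,-0.31,-1],"rotation":[0,0,0]},{"claw":1,"linear":[-0.02,-0.31,-1],"rotation":[0,0,0]},{"claw":1,"linear":[-0.02,-0.31,-1],"rotation":[0,0,0]}]}}

```text
time: 23.15
position: [0.5626, -0.0006, 0.1179]
tool_rot: [1.287, 1.151, -1.296]
ft_force: [0.7, -0.6, -0.5]
grip_width: 0.74
```

{"op": "play_rows", "data": {"targets": [{"claw":1,"linear":[-0.02,-0.31,-1],"rotation":[0,0,0]},{"claw":1,"linear":[-0.02,-0.31,-1],"rotation":[0,0,0]},{"claw":1,"linear":[-0.02,-0.31,-1],"rotation":[0,0,0]},{"claw":1,"linear":[-0.02,-0.2,-0.6],"rotation":[0,0,0]},{"claw":1,"linear":[0,0,0],"rotation":[0,0,0]},{"claw":1,"linear":[0,0,0],"rotation":[0,0,0]}]}}

```text
time: 23.65
position: [0.538, 0.1049, 0.1168]
tool_rot: [1.277, 1.163, -1.29]
ft_force: [-0.5, -0.9, -1.8]
grip_width: 0.742
```

```bash
python3 - <<'E'
from h import *
print(get_state()['grip_width'])
go(jw(.074,.040,.044),JY-90)
E
```

```text
0.7421444427506133
now [0.538  0.1049 0.1168] yaw -95.77 | turn total [-0.0006  0.002   0.0045] rows 1 each [-0.0006  0.002   0.0045] | shift total [2.911 0.204 0.077] rows 3 each [0.97  0.068 0.026]
```

{"op": "play_rows", "data": {"targets": [{"claw":1,"linear":[0.2,0.2,0.08],"rotation":[0,0.002,0.004]},{"claw":1,"linear":[0.7,0,0],"rotation":[0,0,0]},{"claw":1,"linear":[0.8,0,0],"rotation":[0,0,0]},{"claw":1,"linear":[0.7,0,0],"rotation":[0,0,0]},{"claw":1,"linear":[0.3,0,0],"rotation":[0,0,0]},{"claw":1,"linear":[0,0,0],"rotation":[0,0,0]},{"claw":1,"linear":[0,0,0],"rotation":[0,0,0]}]}}

```text
time: 24.23
position: [0.5474, 0.0933, 0.0452]
tool_rot: [1.293, 1.151, -1.288]
ft_force: [-0.1, 2.8, 0.4]
grip_width: 0.738
```

```bash
python3 - <<'E'
from h import *
print(get_state()['ft_force'],get_state()['grip_width'],wj(pose()[0]))
go(jw(.068,.0335,.0365),JY-90)
E
```

```text
[-0.08770454  2.8370443   0.37134525] 0.7384662315069708 [0.07936957 0.03139332]
now [0.5474 0.0933 0.0452] yaw -96.38 | turn total [-0.0074 -0.0001 -0.0028] rows 1 each [-0.0074 -0.0001 -0.0028] | shift total [ 0.348 -0.455 -0.084] rows 1 each [ 0.348 -0.455 -0.084]
```

{"op": "play_rows", "data": {"targets": [{"claw":1,"linear":[0,-0.1,-0.06],"rotation":[-0.007,0,-0.003]},{"claw":1,"linear":[0.15,-0.15,0],"rotation":[0,0,0]},{"claw":1,"linear":[0.15,-0.15,0],"rotation":[0,0,0]},{"claw":1,"linear":[0,0,0],"rotation":[0,0,0]}]}}

```text
time: 24.57
position: [0.5391, 0.0939, 0.0396]
tool_rot: [1.285, 1.156, -1.282]
ft_force: [-1.0, 1.3, -2.1]
grip_width: 0.743
```

```bash
python3 - <<'E'
from h import *
print(get_state()['ft_force'],get_state()['grip_width'],wj(pose()[0]))
go(jw(.0651,.0315,.035),JY-90)
E
```

```text
[-0.96000658  1.29126348 -2.0651327 ] 0.7430647013260462 [0.07106238 0.03116203]
now [0.5391 0.0939 0.0396] yaw -95.87 | turn total [-0.0017  0.0004 -0.0021] rows 1 each [-0.0017  0.0004 -0.0021] | shift total [ 0.182 -0.238 -0.014] rows 1 each [ 0.182 -0.238 -0.014]
```

{"op": "play_rows", "data": {"targets": [{"claw":1,"linear":[0.08,-0.1,0],"rotation":[-0.002,0,-0.002]},{"claw":1,"linear":[0.08,-0.12,0],"rotation":[0,0,0]},{"claw":1,"linear":[0.06,-0.08,0.02],"rotation":[0,0,0]},{"claw":1,"linear":[0.05,-0.1,0.08],"rotation":[0,0,0]},{"claw":1,"linear":[0.05,-0.1,0.08],"rotation":[0,0,0]}]}}

```text
time: 24.98
position: [0.5327, 0.0946, 0.0353]
tool_rot: [1.295, 1.153, -1.266]
ft_force: [4.5, 4.6, -0.4]
grip_width: 0.741
```

```bash
python3 - <<'E'
from h import *
print(get_state()['ft_force'],get_state()['grip_width'],wj(pose()[0]))
go(jw(.0651,.0315,.035),JY-90)
E
```

```text
[ 4.49250569  4.59857681 -0.35928302] 0.7408264448767647 [0.06460275 0.03120221]
now [0.5327 0.0946 0.0353] yaw -95.7 | turn total [ 0.0002 -0.0047 -0.0104] rows 1 each [ 0.0002 -0.0047 -0.0104] | shift total [ 0.01   0.02  -0.012] rows 1 each [ 0.01   0.02  -0.012]
```

{"op": "play_rows", "data": {"targets": [{"claw":1,"linear":[0.06,-0.06,0.06],"rotation":[0,-0.005,-0.01]},{"claw":0,"linear":[0,0,0],"rotation":[0,0,0]},{"claw":0,"linear":[0,0,0],"rotation":[0,0,0]},{"claw":0,"linear":[0,0,0],"rotation":[0,0,0]},{"claw":0,"linear":[0,0,0],"rotation":[0,0,0]},{"claw":0,"linear":[-0.4,0,0],"rotation":[0,0,0]},{"claw":0,"linear":[-0.8,0,0],"rotation":[0,0,0]},{"claw":0,"linear":[-0.8,0,0],"rotation":[0,0,0]},{"claw":0,"linear":[-0.8,0,0],"rotation":[0,0,0]},{"claw":0,"linear":[-0.6,0,0],"rotation":[0,0,0]}]}}

```text
time: 25.82
position: [0.5263, 0.0907, 0.1203]
tool_rot: [1.275, 1.164, -1.29]
ft_force: [-0.2, 0.6, -0.0]
grip_width: 0.999
```

```bash
python3 - <<'E'
from h import *
p,f=jigcrop('w7')
print(f([jw(0,0,.040),jw(.13,0,.040),jw(.13,.065,.040),jw(0,.065,.040)]))
go([.4435,-.1426,.09],-3.8-90)
E
```

```text
crop 178 68 2.1660649819494586
[[375.0, 536.0], [388.0, 181.0], [188.0, 181.0], [203.0, 537.0]]
now [0.5283 0.091  0.1233] yaw -95.7 | turn total [-0.0211  0.0024  0.0022] rows 1 each [-0.0211  0.0024  0.0022] | shift total [ 1.332 -2.764  9.549] rows 10 each [ 0.133 -0.276  0.955]
```

{"op": "play_rows", "data": {"targets": [{"claw":0,"linear":[0,-0.28,0.96],"rotation":[-0.021,0.002,0.002]},{"claw":0,"linear":[0,-0.28,0.96],"rotation":[0,0,0]},{"claw":0,"linear":[0,-0.28,0.96],"rotation":[0,0,0]},{"claw":0,"linear":[0,-0.28,0.96],"rotation":[0,0,0]},{"claw":0,"linear":[0.1,-0.28,0.96],"rotation":[0,0,0]},{"claw":0,"linear":[0.2,-0.28,0.96],"rotation":[0,0,0]},{"claw":0,"linear":[0.2,-0.28,0.96],"rotation":[0,0,0]},{"claw":0,"linear":[0.3,-0.28,0.96],"rotation":[0,0,0]},{"claw":0,"linear":[0.3,-0.28,0.96],"rotation":[0,0,0]},{"claw":0,"linear":[0.2,-0.2,0.6],"rotation":[0,0,0]}]}}

```text
time: 26.7
position: [0.4445, -0.1401, 0.0965]
tool_rot: [1.254, 1.174, -1.24]
ft_force: [-0.3, -0.1, 0.2]
grip_width: 1.0
```

{"op": "play_rows", "data": {"targets": [{"claw":0,"linear":[0,0,0],"rotation":[0,0,0]},{"claw":0,"linear":[0,0,0],"rotation":[0,0,0]}]}}

```text
time: 26.87
position: [0.4415, -0.1438, 0.0956]
tool_rot: [1.258, 1.172, -1.248]
ft_force: [-0.1, -0.0, 0.8]
grip_width: 1.002
```

```bash
python3 - <<'E'
from h import *
p=hover('w8',[.4435,-.1426],-3.8)
go([.4435,-.1426,.003],-3.8-90)
im=load('w7')[0];c=cv2.imread('pics/w7c.png');o=cv2.imread('pics/w8c.png')
c=cv2.resize(c,None,fx=.95*o.shape[0]/c.shape[0],fy=.95*o.shape[0]/c.shape[0]);W=np.zeros((o.shape[0],1000,3),np.uint8)
W=np.hstack([o,cv2.copyMakeBorder(c,0,o.shape[0]-c.shape[0],0,0,0)]);s=min(1,800/W.shape[1]);cv2.imwrite('pics/m1.png',cv2.resize(W,None,fx=s,fy=s,interpolation=3));print(s,o.shape)
E
```

```text
[[356.0, 319.0], [362.0, 160.0], [274.0, 159.0], [278.0, 319.0]]
now [ 0.4415 -0.1438  0.0957] yaw -93.48 | turn total [ 0.0035  0.0007 -0.0055] rows 1 each [ 0.0035  0.0007 -0.0055] | shift total [ 3.707  0.075 -0.052] rows 4 each [ 0.927  0.019 -0.013]
0.7677543186180422 (578, 612, 3)
```

View pics/m1.png

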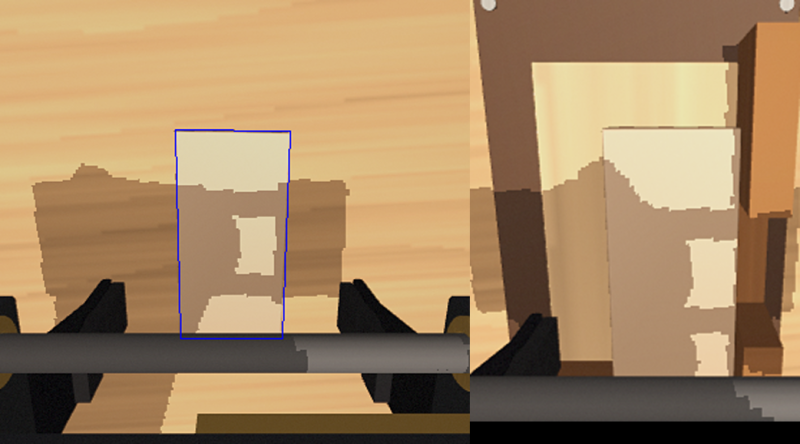

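{"op": "play_rows", "data": {"targets": [{"claw":0,"linear":[0.4,0.08,-0.05],"rotation":[0.003,0,-0.005]},{"claw":0,"linear":[0.8,0,0],"rotation":[0,0,0]},{"claw":0,"linear":[0.8,0,0],"rotation":[0,0,0]},{"claw":0,"linear":[0.8,0,0],"rotation":[0,0,0]},{"claw":0,"linear":[0.5,0,0],"rotation":[0,0,0]},{"claw":0,"linear":[0.2,0,0],"rotation":[0,0,0]},{"claw":0,"linear":[0,0,0],"rotation":[0,0,0]},{"claw":0,"linear":[0,0,0],"rotation":[0,0,0]}]}}

```text
time: 27.58
position: [0.452, -0.1322, 0.0054]
tool_rot: [1.25, 1.18, -1.241]
ft_force: [-0.3, -1.6, 0.9]
grip_width: 0.998
```

```bash
python3 - <<'E'
from h import *
go([.4435,-.1426,.003],-3.8-90)
E
```

```text
now [ 0.452  -0.1322  0.0054] yaw -92.89 | turn total [ 0.0102 -0.0006 -0.0044] rows 1 each [ 0.0102 -0.0006 -0.0044] | shift total [ 0.097 -0.312  0.439] rows 1 each [ 0.097 -0.312  0.439]
```

{"op": "play_rows", "data": {"targets": [{"claw":0,"linear":[0.03,-0.15,0.22],"rotation":[0.01,0,-0.004]},{"claw":0,"linear":[0.03,-0.15,0.2],"rotation":[0,0,0]},{"claw":0,"linear":[0,0,0],"rotation":[0,0,0]}]}}

```text
time: 27.83
position: [0.4454, -0.1422, 0.0056]
tool_rot: [1.259, 1.176, -1.255]
ft_force: [-0.6, -0.4, 0.1]
grip_width: 1.002
```

```bash
python3 - <<'E'
from h import *
print(get_state()['ft_force']);go([.4435,-.1426,.003],-3.8-90)
E
```

```text
[-0.61527351 -0.42342721  0.12643042]
now [ 0.4454 -0.1422  0.0056] yaw -93.74 | turn total [ 0.0006 -0.0004 -0.0019] rows 1 each [ 0.0006 -0.0004 -0.0019] | shift total [ 0.103 -0.074  0.022] rows 1 each [ 0.103 -0.074  0.022]
```

{"op": "play_rows", "data": {"targets": [{"claw":0,"linear":[0.1,-0.07,0.02],"rotation":[0,0,0]},{"claw":0,"linear":[0,0,0],"rotation":[0,0,0]},{"claw":1,"linear":[0,0,0],"rotation":[0,0,0]},{"claw":1,"linear":[0,0,0],"rotation":[0,0,0]},{"claw":1,"linear":[0,0,0],"rotation":[0,0,0]},{"claw":1,"linear":[0,0,0],"rotation":[0,0,0]},{"claw":1,"linear":[0,0,0],"rotation":[0,0,0]},{"claw":1,"linear":[0,0,0],"rotation":[0,0,0]},{"claw":1,"linear":[0,0,0],"rotation":[0,0,0]}]}}

```text
time: 28.58
position: [0.4444, -0.1438, 0.0048]
tool_rot: [1.261, 1.171, -1.254]
ft_force: [0.4, 0.7, 0.8]
grip_width: 0.739
```

```bash
python3 - <<'E'
from h import *
p=pose();print('dx mm',(p[0][:2]-[.4435,-.1426])*1000, p[0][2])
E
```

```text
dx mm [ 0.93271171 -1.15019182] 0.004773857138615584
```

{"op": "play_rows", "data": {"targets": [{"claw":1,"linear":[-0.5,0,0],"rotation":[0,0,0]},{"claw":1,"linear":[-0.7,0,0],"rotation":[0.021,0,0]},{"claw":1,"linear":[-0.8,0,0],"rotation":[0,0,0]},{"claw":1,"linear":[-0.8,0,0],"rotation":[0,0,0]},{"claw":1,"linear":[-0.8,0,0],"rotation":[0,0,0]},{"claw":1,"linear":[-0.7,0,0],"rotation":[0,0,0]},{"claw":1,"linear":[0,0,0],"rotation":[0,0,0]}]}}

```text
time: 29.17
position: [0.4399, -0.1419, 0.1127]
tool_rot: [1.284, 1.164, -1.284]
ft_force: [0.1, -0.5, -1.5]
grip_width: 0.738
```

```bash
python3 - <<'E'
from h import *
print(get_state()['grip_width'])
go(jw(.076,.042,.125),JY-90)
E
```

```text
0.7379560193122073
now [ 0.4399 -0.1419  0.1127] yaw -95.79 | turn total [-0.0008 -0.0018  0.002 ] rows 1 each [-0.0008 -0.0018  0.002 ] | shift total [ -0.49    3.206 -10.215] rows 11 each [-0.045  0.291 -0.929]
```

{"op": "play_rows", "data": {"targets": [{"claw":1,"linear":[-0.05,0.32,-0.98],"rotation":[0,0,0]},{"claw":1,"linear":[-0.05,0.32,-0.98],"rotation":[0,0,0]},{"claw":1,"linear":[-0.05,0.32,-0.98],"rotation":[0,0,0]},{"claw":1,"linear":[-0.05,0.32,-0.98],"rotation":[0,0,0]},{"claw":1,"linear":[-0.05,0.32,-0.98],"rotation":[0,0,0]},{"claw":1,"linear":[-0.05,0.32,-0.98],"rotation":[0,0,0]},{"claw":1,"linear":[-0.05,0.32,-0.98],"rotation":[0,0,0]},{"claw":1,"linear":[-0.05,0.32,-0.98],"rotation":[0,0,0]},{"claw":1,"linear":[-0.05,0.32,-0.98],"rotation":[0,0,0]},{"claw":1,"linear":[0,0.2,-0.7],"rotation":[0,0,0]}]}}

```text
time: 30.0
position: [0.5388, 0.0903, 0.1119]
tool_rot: [1.286, 1.165, -1.304]
ft_force: [-0.3, 0.9, -1.6]
grip_width: 0.739
```

{"op": "play_rows", "data": {"targets": [{"claw":1,"linear":[0,0,0],"rotation":[0,0,0]},{"claw":1,"linear":[0,0,0],"rotation":[0,0,0]}]}}

```text
time: 30.17
position: [0.5381, 0.0963, 0.1089]
tool_rot: [1.282, 1.174, -1.299]
ft_force: [0.3, -0.5, -1.5]
grip_width: 0.742
```

```bash
python3 - <<'E'
from h import *
print(get_state()['grip_width'])
go(jw(.070,.040,.053),JY-90)
E
```

```text
0.7415211717432573
now [0.5381 0.0963 0.1089] yaw -96.09 | turn total [-0.0041 -0.0022  0.012 ] rows 1 each [-0.0041 -0.0022  0.012 ] | shift total [ 2.236  0.009 -0.265] rows 3 each [ 0.745  0.003 -0.088]
```

{"op": "play_rows", "data": {"targets": [{"claw":1,"linear":[0.1,0,-0.45],"rotation":[-0.004,-0.002,0.012]},{"claw":1,"linear":[0.6,0,0],"rotation":[0,0,0]},{"claw":1,"linear":[0.7,0,0],"rotation":[0,0,0]},{"claw":1,"linear":[0.5,0,0],"rotation":[0,0,0]},{"claw":1,"linear":[0.2,0,0],"rotation":[0,0,0]},{"claw":1,"linear":[0,0,0],"rotation":[0,0,0]},{"claw":1,"linear":[0,0,0],"rotation":[0,0,0]}]}}

```text
time: 30.75
position: [0.5355, 0.1057, 0.05]
tool_rot: [1.282, 1.157, -1.286]
ft_force: [-0.4, 0.6, -1.2]
grip_width: 0.736
```

```bash
python3 - <<'E'
from h import *
print(get_state()['ft_force'],get_state()['grip_width'],wj(pose()[0]))
go(jw(.068,.0325,.0465),JY-90)
E
```

```text
[-0.42154098  0.62090434 -1.20175789] 0.7364449830529304 [0.06627385 0.04256496]
now [0.5355 0.1057 0.05  ] yaw -95.9 | turn total [-0.002   0.0018  0.0001] rows 1 each [-0.002   0.0018  0.0001] | shift total [0.139 0.069 0.403] rows 1 each [0.139 0.069 0.403]
```

{"op": "play_rows", "data": {"targets": [{"claw":1,"linear":[0.08,0.1,0.15],"rotation":[-0.002,0.002,0]},{"claw":1,"linear":[0.06,0,0.15],"rotation":[0,0,0]},{"claw":1,"linear":[0.03,0,0.1],"rotation":[0,0,0]},{"claw":1,"linear":[0,0,0],"rotation":[0,0,0]}]}}

```text
time: 31.08
position: [0.5386, 0.094, 0.0475]
tool_rot: [1.285, 1.157, -1.28]
ft_force: [-0.3, 0.4, -1.0]
grip_width: 0.738
```

```bash
python3 - <<'E'
from h import *
print(get_state()['ft_force'],get_state()['grip_width'],wj(pose()[0]))
go(jw(.0651,.0315,.045),JY-90)
E
```

```text
[-0.33145443  0.36993925 -1.02252866] 0.7375951356809339 [0.07049772 0.03114999]
now [0.5386 0.094  0.0475] yaw -95.78 | turn total [-0.0006 -0.0005 -0.0024] rows 1 each [-0.0006 -0.0005 -0.0024] | shift total [ 0.099 -0.216 -0.014] rows 1 each [ 0.099 -0.216 -0.014]
```

{"op": "play_rows", "data": {"targets": [{"claw":1,"linear":[0.04,-0.12,0],"rotation":[0,0,-0.002]},{"claw":1,"linear":[0.04,-0.12,0],"rotation":[0,0,0]},{"claw":1,"linear":[0.05,-0.08,0.04],"rotation":[0,0,0]},{"claw":1,"linear":[0.05,-0.1,0.08],"rotation":[0,0,0]},{"claw":1,"linear":[0.05,-0.1,0.08],"rotation":[0,0,0]}]}}

```text
time: 31.5
position: [0.5343, 0.0943, 0.0465]
tool_rot: [1.3, 1.15, -1.262]
ft_force: [5.5, 3.3, -0.4]
grip_width: 0.742
```

```bash
python3 - <<'E'
from h import *
print(get_state()['ft_force'],get_state()['grip_width'],wj(pose()[0]))
go(jw(.0651,.0315,.0445),JY-90)
E
```

```text
[ 5.49421133  3.34658553 -0.44731692] 0.7418655655670738 [0.06618911 0.03109364]
now [0.5343 0.0943 0.0465] yaw -95.75 | turn total [-0.0004 -0.0067 -0.0138] rows 1 each [-0.0004 -0.0067 -0.0138] | shift total [ 0.08  -0.044 -0.016] rows 1 each [ 0.08  -0.044 -0.016]
```

{"op": "play_rows", "data": {"targets": [{"claw":1,"linear":[0.08,-0.05,0.05],"rotation":[0,-0.007,-0.014]},{"claw":1,"linear":[0.04,-0.08,0.06],"rotation":[0,0,0]},{"claw":0,"linear":[0,0,0],"rotation":[0,0,0]},{"claw":0,"linear":[0,0,0],"rotation":[0,0,0]},{"claw":0,"linear":[0,0,0],"rotation":[0,0,0]},{"claw":0,"linear":[0,0,0],"rotation":[0,0,0]},{"claw":0,"linear":[-0.4,0,0],"rotation":[0,0,0]},{"claw":0,"linear":[-0.8,0,0],"rotation":[0,0,0]},{"claw":0,"linear":[-0.8,0,0],"rotation":[0,0,0]},{"claw":0,"linear":[-0.8,0,0],"rotation":[0,0,0]}]}}

```text
time: 32.33
position: [0.5258, 0.0921, 0.1134]
tool_rot: [1.275, 1.168, -1.291]
ft_force: [0.2, -0.6, 0.6]
grip_width: 0.997
```

```bash
python3 - <<'E'
from h import *
p,f=jigcrop('w9')
print(f([jw(.13,0,.049),jw(.13,.065,.049),jw(0,.065,.049)]))
im=cv2.imread('pics/top0.png');
b=im[210:275,155:205];hsv=cv2.cvtColor(b,cv2.COLOR_BGR2HSV)
t=get_image('top')
# tile D now, from the top view, crop
cv2.imwrite('pics/topD.png',np.hstack([cv2.resize(x[200:290,135:225],None,fx=4.4,fy=4.4,interpolation=2) for x in(im,t)]))
go([.51,.403,.13],-96)
E
```

```text
crop 178 65 2.127659574468085
[[392.0, 183.0], [182.0, 183.0], [198.0, 553.0]]
now [0.529  0.0928 0.1166] yaw -95.67 | turn total [0.0037 0.0005 0.0019] rows 1 each [0.0037 0.0005 0.0019] | shift total [ -0.535  -2.053 -12.262] rows 13 each [-0.041 -0.158 -0.943]
```

View pics/topD.png

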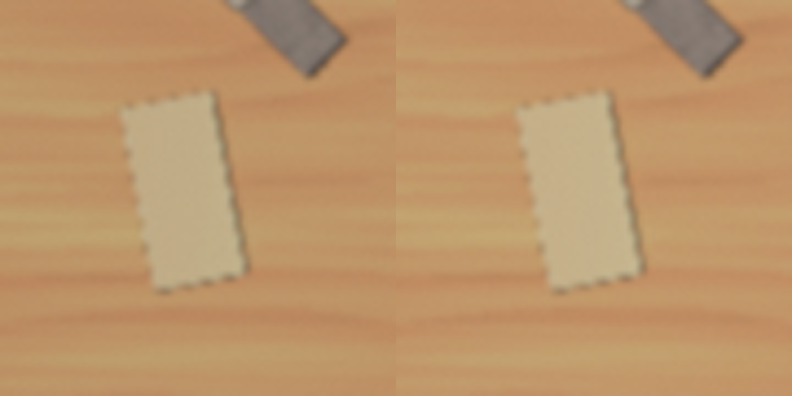

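```bash
python3 - <<'E'
from h import *
q=[np.array(a)/4.4+[135-.4,200-.4] for a in[(156,292),(120,108),(214,90),(246,272)]]
P=quad('top',q,.009,None,'D')
c=P.mean(0);u=P[1]-P[0];y=np.degrees(np.arctan2(u[1],u[0]))
go([*c,.12],y-90)
E
```

```text
D c [0.5105 0.4046] yaw 11.9 LxW 0.1296 0.0651
now [0.529  0.0928 0.1166] yaw -95.67 | turn total [-2.017e-01  2.000e-04  1.900e-03] rows 3 each [-0.0672  0.0001  0.0006] | shift total [ -0.135   1.971 -12.339] rows 13 each [-0.01   0.152 -0.949]
```

{"op": "play_rows", "data": {"targets": [{"claw":0,"linear":[-0.1,0,0],"rotation":[-0.067,0,0]},{"claw":0,"linear":[-0.1,0,0],"rotation":[-0.067,0,0]},{"claw":0,"linear":[0,0,0],"rotation":[-0.067,0,0]},{"claw":0,"linear":[0,0.16,-1],"rotation":[0,0,0]},{"claw":0,"linear":[0,0.16,-1],"rotation":[0,0,0]},{"claw":0,"linear":[0,0.16,-1],"rotation":[0,0,0]},{"claw":0,"linear":[0,0.16,-1],"rotation":[0,0,0]},{"claw":0,"linear":[0,0.16,-1],"rotation":[0,0,0]},{"claw":0,"linear":[0,0.16,-1],"rotation":[0,0,0]},{"claw":0,"linear":[0,0.16,-1],"rotation":[0,0,0]}]}}

```text
time: 33.27
position: [0.5157, 0.264, 0.1208]
tool_rot: [1.038, 1.303, -1.058]
ft_force: [-0.1, 0.2, 0.5]
grip_width: 0.994
```

{"op": "play_rows", "data": {"targets": [{"claw":0,"linear":[0,0.16,-1],"rotation":[0,0,0]},{"claw":0,"linear":[0,0.16,-1],"rotation":[0,0,0]},{"claw":0,"linear":[0,0.16,-1],"rotation":[0,0,0]},{"claw":0,"linear":[0.2,0.16,-1],"rotation":[0,0,0]},{"claw":0,"linear":[0.3,0.1,-0.6],"rotation":[0,0,0]},{"claw":0,"linear":[0.3,0,-0.2],"rotation":[0,0,0]},{"claw":0,"linear":[0,0,0],"rotation":[0,0,0]},{"claw":0,"linear":[0,0,0],"rotation":[0,0,0]}]}}

```text
time: 33.93
position: [0.501, 0.3945, 0.096]
tool_rot: [1.027, 1.311, -1.058]
ft_force: [0.6, -0.5, 0.7]
grip_width: 1.0
```

```bash
python3 - <<'E'
from h import *
p=hover('w10',[.5105,.4046],11.9)
go([.5105,.4046,.004],11.9-90)
a=cv2.imread('pics/w10c.png');c=cv2.imread('pics/w9c.png');s=a.shape[0]/c.shape[0]
W=np.hstack([a,cv2.resize(c,(int(c.shape[1]*s),a.shape[0]))]);k=800/W.shape[1];cv2.imwrite('pics/m2.png',cv2.resize(W,None,fx=k,fy=k,interpolation=3));print('s',s*k,a.shape[1]*k,k)
E
```

```text
[[346.0, 306.0], [354.0, 144.0], [263.0, 143.0], [268.0, 305.0]]
now [0.501  0.3939 0.0958] yaw -77.16 | turn total [0.0104 0.0059 0.0108] rows 1 each [0.0104 0.0059 0.0108] | shift total [ 3.672  0.46  -0.339] rows 4 each [ 0.918  0.115 -0.085]
s 0.7256748273697426 461.01694915254234 0.7532956685499058
```

View pics/m2.png

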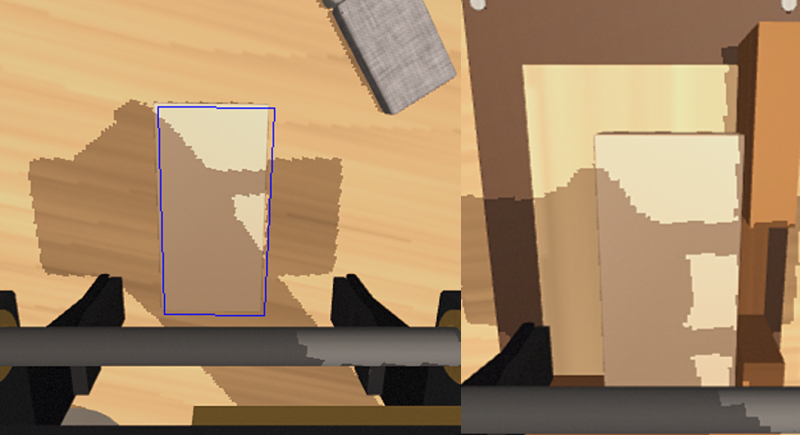

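```bash
python3 - <<'E'
from h import *
im,p=load('w10')
T=topl('wrist',[(262.7,140.5),(349.4,141.2)],.009,p)[:,:2];v=T[0]-T[1];y=np.degrees(np.arctan2(v[1],v[0]))-90
u=np.array([np.cos(np.radians(y)),np.sin(np.radians(y))]);c=T.mean(0)-.065*u;print(c,y,np.linalg.norm(v))
go([*c,.004],11.9-90)
E
```

```text
[0.51203972 0.4061526 ] 12.452213149838798 0.06211281076950831
now [0.501  0.3939 0.0958] yaw -77.16 | turn total [0.0104 0.0059 0.0108] rows 1 each [0.0104 0.0059 0.0108] | shift total [ 3.672  0.533 -0.387] rows 4 each [ 0.918  0.133 -0.097]
```

{"op": "play_rows", "data": {"targets": [{"claw":0,"linear":[0.3,0.3,-0.3],"rotation":[0.01,0.006,0.01]},{"claw":0,"linear":[0.7,0,0],"rotation":[0,0,0]},{"claw":0,"linear":[0.8,0,0],"rotation":[0,0,0]},{"claw":0,"linear":[0.6,0,0],"rotation":[0,0,0]},{"claw":0,"linear":[0.3,0,0],"rotation":[0,0,0]},{"claw":0,"linear":[0,0,0],"rotation":[0,0,0]},{"claw":0,"linear":[0,0,0],"rotation":[0,0,0]}]}}

```text
time: 34.57
position: [0.5145, 0.3916, 0.0296]
tool_rot: [1.065, 1.286, -1.064]
ft_force: [0.4, 0.1, 0.2]
grip_width: 1.001
```

```bash
python3 - <<'E'
from h import *
go([.5125,.407,.004],11.9-90)
E
```

```text
now [0.5145 0.3916 0.0296] yaw -78.93 | turn total [-0.0093  0.0038 -0.0037] rows 1 each [-0.0093  0.0038 -0.0037] | shift total [ 1.026  0.05  -0.619] rows 2 each [ 0.513  0.025 -0.31 ]
```

{"op": "play_rows", "data": {"targets": [{"claw":0,"linear":[0,0.05,-0.58],"rotation":[-0.009,0.004,-0.004]},{"claw":0,"linear":[0.4,0,0],"rotation":[0,0,0]},{"claw":0,"linear":[0.4,0,0],"rotation":[0,0,0]},{"claw":0,"linear":[0.1,0,0],"rotation":[0,0,0]},{"claw":0,"linear":[0,0,0],"rotation":[0,0,0]}]}}

```text
time: 34.98
position: [0.5155, 0.4084, 0.0089]
tool_rot: [1.06, 1.3, -1.051]
ft_force: [-0.1, 0.6, -0.2]
grip_width: 1.0
```

```bash
python3 - <<'E'
from h import *
go([.512,.4065,.004],12.1-90)
E
```

```text
now [0.5155 0.4084 0.0089] yaw -78.13 | turn total [-0.0026 -0.002  -0.0029] rows 1 each [-0.0026 -0.002  -0.0029] | shift total [ 0.196 -0.152  0.046] rows 1 each [ 0.196 -0.152  0.046]
```

{"op": "play_rows", "data": {"targets": [{"claw":0,"linear":[0.2,-0.15,0.04],"rotation":[-0.003,-0.002,-0.003]},{"claw":0,"linear":[0,0,0],"rotation":[0,0,0]},{"claw":0,"linear":[0,0,0],"rotation":[0,0,0]}]}}

```text
time: 35.23
position: [0.5112, 0.4066, 0.0029]
tool_rot: [1.05, 1.303, -1.052]
ft_force: [0.2, 0.5, -0.3]
grip_width: 1.002
```

{"op": "play_rows", "data": {"targets": [{"claw":1,"linear":[0,0,0],"rotation":[0,0,0]},{"claw":1,"linear":[0,0,0],"rotation":[0,0,0]},{"claw":1,"linear":[0,0,0],"rotation":[0,0,0]},{"claw":1,"linear":[0,0,0],"rotation":[0,0,0]},{"claw":1,"linear":[0,0,0],"rotation":[0,0,0]},{"claw":1,"linear":[0,0,0],"rotation":[0,0,0]},{"claw":1,"linear":[0,0,0],"rotation":[0,0,0]}]}}

```text
time: 35.82
position: [0.5114, 0.4065, 0.0035]
tool_rot: [1.05, 1.302, -1.052]
ft_force: [0.1, -0.1, -1.0]
grip_width: 0.741
```

```bash
python3 - <<'E'
from h import *
go([.512,.4065,.004],12.1-90)
E
```

```text
now [0.5114 0.4065 0.0035] yaw -77.81 | turn total [0.001  0.0003 0.0004] rows 1 each [0.001  0.0003 0.0004] | shift total [-0.019  0.022  0.006] rows 1 each [-0.019  0.022  0.006]
```

{"op": "play_rows", "data": {"targets": [{"claw":1,"linear":[-0.5,0,0],"rotation":[0,0,0]},{"claw":1,"linear":[-0.7,0,0],"rotation":[0.066,0,0]},{"claw":1,"linear":[-0.8,0,0],"rotation":[0.066,0,0]},{"claw":1,"linear":[-0.8,0,0],"rotation":[0.066,0,0]},{"claw":1,"linear":[-0.8,0,0],"rotation":[0,0,0]},{"claw":1,"linear":[-0.8,0,0],"rotation":[0,0,0]},{"claw":1,"linear":[-0.2,0,0],"rotation":[0,0,0]}]}}

```text
time: 36.4
position: [0.509, 0.4049, 0.1239]
tool_rot: [1.285, 1.155, -1.299]
ft_force: [-0.1, 0.4, -1.1]
grip_width: 0.744
```

```bash
python3 - <<'E'
from h import *
print(get_state()['grip_width'])
go(jw(.072,.045,.12),JY-90)
E
```

```text
0.7439260064030296
now [0.509  0.4049 0.1239] yaw -96.49 | turn total [-0.0085  0.0032  0.0042] rows 1 each [-0.0085  0.0032  0.0042] | shift total [ 0.156  2.476 11.705] rows 12 each [0.013 0.206 0.975]
```

{"op": "play_rows", "data": {"targets": [{"claw":1,"linear":[0,0.23,1],"rotation":[-0.008,0.003,0.004]},{"claw":1,"linear":[0,0.23,1],"rotation":[0,0,0]},{"claw":1,"linear":[0,0.23,1],"rotation":[0,0,0]},{"claw":1,"linear":[0,0.23,1],"rotation":[0,0,0]},{"claw":1,"linear":[0,0.23,1],"rotation":[0,0,0]},{"claw":1,"linear":[0,0.23,1],"rotation":[0,0,0]},{"claw":1,"linear":[0,0.23,1],"rotation":[0,0,0]},{"claw":1,"linear":[0,0.23,1],"rotation":[0,0,0]},{"claw":1,"linear":[0,0.23,1],"rotation":[0,0,0]},{"claw":1,"linear":[0,0.23,1],"rotation":[0,0,0]}]}}

```text
time: 37.23
position: [0.5381, 0.1509, 0.1249]
tool_rot: [1.275, 1.176, -1.264]
ft_force: [-0.0, -1.0, -2.1]
grip_width: 0.742
```

{"op": "play_rows", "data": {"targets": [{"claw":1,"linear":[0,0.15,0.7],"rotation":[0,0,0]},{"claw":1,"linear":[0,0,0.2],"rotation":[0,0,0]},{"claw":1,"linear":[0,0,0],"rotation":[0,0,0]},{"claw":1,"linear":[0,0,0],"rotation":[0,0,0]}]}}

```text
time: 37.57
position: [0.5398, 0.1192, 0.1236]
tool_rot: [1.279, 1.17, -1.275]
ft_force: [-0.6, 0.4, -2.2]
grip_width: 0.742
```

```bash
python3 - <<'E'
from h import *
print(get_state()['grip_width'])
go(jw(.072,.043,.062),JY-90)
E
```

```text
0.7423611650602168
now [0.5398 0.1192 0.1236] yaw -95.22 | turn total [ 0.0055 -0.0031  0.0012] rows 1 each [ 0.0055 -0.0031  0.0012] | shift total [2.464 0.111 0.536] rows 3 each [0.821 0.037 0.179]
```

{"op": "play_rows", "data": {"targets": [{"claw":1,"linear":[0.2,0,0.25],"rotation":[0.005,-0.003,0]},{"claw":1,"linear":[0.7,0,0],"rotation":[0,0,0]},{"claw":1,"linear":[0.7,0,0],"rotation":[0,0,0]},{"claw":1,"linear":[0.5,0,0],"rotation":[0,0,0]},{"claw":1,"linear":[0.2,0,0],"rotation":[0,0,0]},{"claw":1,"linear":[0,0,0],"rotation":[0,0,0]},{"claw":1,"linear":[0,0,0],"rotation":[0,0,0]}]}}

```text
time: 38.15
position: [0.5373, 0.1235, 0.0635]
tool_rot: [1.274, 1.171, -1.271]
ft_force: [0.1, -0.5, -1.2]
grip_width: 0.741
```

```bash
python3 - <<'E'
from h import *
print(get_state()['ft_force'],get_state()['grip_width'],wj(pose()[0]))
go(jw(.069,.0335,.0545),JY-90)
E
```

```text
[ 0.09053965 -0.47299955 -1.21924756] 0.7405592009983819 [0.06633995 0.06038743]
now [0.5373 0.1235 0.0635] yaw -94.91 | turn total [ 0.009  -0.0024  0.001 ] rows 1 each [ 0.009  -0.0024  0.001 ] | shift total [0.36  0.106 1.075] rows 2 each [0.18  0.053 0.538]
```

{"op": "play_rows", "data": {"targets": [{"claw":1,"linear":[0,0.12,0.25],"rotation":[0.009,-0.002,0]},{"claw":1,"linear":[0,0,0.25],"rotation":[0,0,0]},{"claw":1,"linear":[0.1,0,0.25],"rotation":[0,0,0]},{"claw":1,"linear":[0.1,0,0.15],"rotation":[0,0,0]},{"claw":1,"linear":[0,0,0],"rotation":[0,0,0]}]}}

```text
time: 38.57
position: [0.5402, 0.0997, 0.0609]
tool_rot: [1.284, 1.159, -1.279]
ft_force: [0.5, -0.7, -1.4]
grip_width: 0.742
```

```bash
python3 - <<'E'
from h import *
print(get_state()['ft_force'],get_state()['grip_width'],wj(pose()[0]))
go(jw(.067,.0325,.0535),JY-90)
E
```

```text
[ 0.51196076 -0.73706296 -1.40965929] 0.741982885684266 [0.07156609 0.0370578 ]
now [0.5402 0.0997 0.0609] yaw -95.72 | turn total [ 0.     -0.0007 -0.002 ] rows 1 each [ 0.     -0.0007 -0.002 ] | shift total [ 0.296 -0.183  0.182] rows 1 each [ 0.296 -0.183  0.182]
```

{"op": "play_rows", "data": {"targets": [{"claw":1,"linear":[0.15,-0.08,0.1],"rotation":[0,0,-0.002]},{"claw":1,"linear":[0.1,-0.1,0.08],"rotation":[0,0,0]},{"claw":1,"linear":[0.05,0,0],"rotation":[0,0,0]},{"claw":1,"linear":[0,0,0],"rotation":[0,0,0]}]}}

```text
time: 38.9
position: [0.5353, 0.0943, 0.0532]
tool_rot: [1.285, 1.16, -1.282]
ft_force: [0.0, 0.9, -1.2]
grip_width: 0.743
```

```bash
python3 - <<'E'
from h import *
print(get_state()['ft_force'],get_state()['grip_width'],wj(pose()[0]))
go(jw(.0645,.0312,.0525),JY-90)
E
```

```text
[ 0.01751634  0.86865363 -1.20453393] 0.7425866909781869 [0.0672029  0.03119649]
now [0.5353 0.0943 0.0532] yaw -95.83 | turn total [-0.0012 -0.0009 -0.0006] rows 1 each [-0.0012 -0.0009 -0.0006] | shift total [ 0.027 -0.108 -0.   ] rows 1 each [ 0.027 -0.108 -0.   ]
```

{"op": "play_rows", "data": {"targets": [{"claw":1,"linear":[0.02,-0.08,0.02],"rotation":[0,0,0]},{"claw":1,"linear":[0.02,-0.1,0.04],"rotation":[0,0,0]},{"claw":1,"linear":[0.04,-0.1,0.08],"rotation":[0,0,0]},{"claw":1,"linear":[0.05,-0.1,0.08],"rotation":[0,0,0]}]}}

```text
time: 39.23
position: [0.5321, 0.0946, 0.0528]
tool_rot: [1.297, 1.155, -1.264]
ft_force: [5.6, 3.4, -0.9]
grip_width: 0.743
```

```bash
python3 - <<'E'
from h import *
print(get_state()['ft_force'],get_state()['grip_width'],wj(pose()[0]))
go(jw(.0645,.0312,.0525),JY-90)
E
```

```text
[ 5.58249245  3.36843197 -0.92993864] 0.7428200800328498 [0.06397597 0.03111033]
now [0.5321 0.0946 0.0528] yaw -95.68 | turn total [ 0.0004 -0.0065 -0.0107] rows 1 each [ 0.0004 -0.0065 -0.0107] | shift total [ 0.012  0.021 -0.004] rows 1 each [ 0.012  0.021 -0.004]
```

{"op": "play_rows", "data": {"targets": [{"claw":1,"linear":[0.04,-0.05,0.05],"rotation":[0,-0.006,-0.01]},{"claw":0,"linear":[0,0,0],"rotation":[0,0,0]},{"claw":0,"linear":[0,0,0],"rotation":[0,0,0]},{"claw":0,"linear":[0,0,0],"rotation":[0,0,0]},{"claw":0,"linear":[0,0,0],"rotation":[0,0,0]},{"claw":0,"linear":[-0.4,0,0],"rotation":[0,0,0]},{"claw":0,"linear":[-0.8,0,0],"rotation":[0,0,0]},{"claw":0,"linear":[-0.8,0,0],"rotation":[0,0,0]},{"claw":0,"linear":[-0.8,0,0],"rotation":[0,0,0]}]}}

```text
time: 39.98
position: [0.5256, 0.0927, 0.1216]
tool_rot: [1.276, 1.167, -1.289]
ft_force: [0.0, -0.7, 0.4]
grip_width: 0.994
```

```bash
python3 - <<'E'
from h import *
p,f=jigcrop('w11')
print(f([jw(.13,0,.058),jw(.13,.065,.058),jw(0,.065,.058)]))
t=get_image('top');c=cv2.resize(t[235:305,400:500],None,fx=4,fy=4,interpolation=2)
a=cv2.imread('pics/w11c.png');a=cv2.resize(a,None,fx=.55,fy=.55,interpolation=3)
t2=t[90:480,40:580];t2=cv2.resize(t2,None,fx=.7,fy=.7,interpolation=3)
W=np.zeros((600,800,3),np.uint8);W[:280,:400]=c;W[:a.shape[0],400:400+a.shape[1]]=a;h2=min(t2.shape[0],318);W[282:282+h2,:t2.shape[1]]=t2[:h2];cv2.imwrite('pics/m3.png',W);print(a.shape)
E
```

```text
crop 182 66 2.1660649819494586
[[393.0, 184.0], [178.0, 184.0], [194.0, 562.0]]
(330, 257, 3)
```

View pics/m3.png

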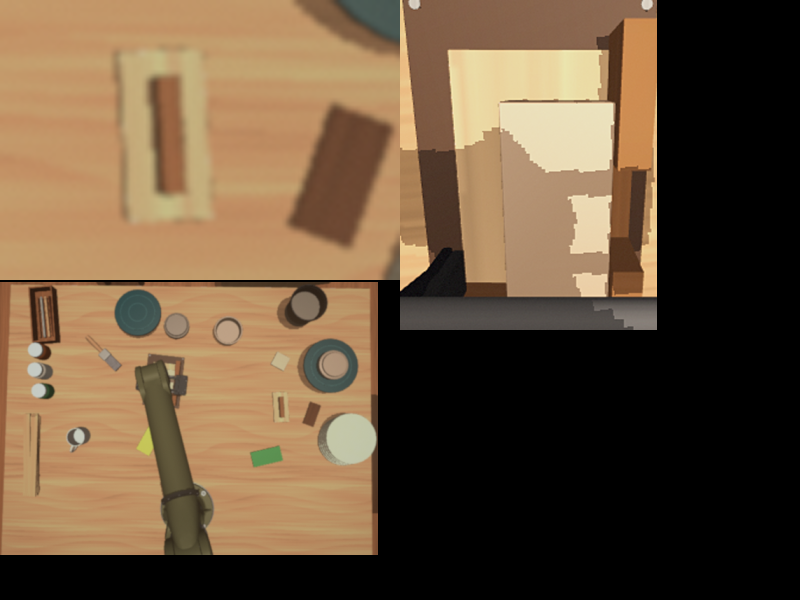

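```bash
python3 - <<'E'
from h import *
q=[np.array(a)/4+[400-.4,235-.4] for a in[(213,217),(203,48),(118,50),(127,221)]]
P=quad('top',q,.008,None,'cover');c=P.mean(0);u=P[1]-P[0]+P[2]-P[3];y=np.degrees(np.arctan2(u[1],u[0]))
go([*c,.12],y-90)
E
```

```text
cover c [ 0.4429 -0.4029] yaw 3.3 LxW 0.1294 0.0651
now [0.5288 0.0934 0.1249] yaw -95.63 | turn total [-0.0992  0.0001  0.0009] rows 2 each [-0.0496  0.      0.0004] | shift total [ 0.196 -4.571 19.619] rows 20 each [ 0.01  -0.229  0.981]
```

{"op": "play_rows", "data": {"targets": [{"claw":0.3,"linear":[0,0,0],"rotation":[-0.05,0,0]},{"claw":0.3,"linear":[0,0,0],"rotation":[-0.05,0,0]},{"claw":0.3,"linear":[0,-0.24,1],"rotation":[0,0,0]},{"claw":0.3,"linear":[0,-0.24,1],"rotation":[0,0,0]},{"claw":0.3,"linear":[0,-0.24,1],"rotation":[0,0,0]},{"claw":0.3,"linear":[0,-0.24,1],"rotation":[0,0,0]},{"claw":0.3,"linear":[0,-0.24,1],"rotation":[0,0,0]},{"claw":0.3,"linear":[0,-0.24,1],"rotation":[0,0,0]},{"claw":0.3,"linear":[0,-0.24,1],"rotation":[0,0,0]},{"claw":0.3,"linear":[0,-0.24,1],"rotation":[0,0,0]}]}}

```text
time: 40.92
position: [0.4916, -0.1098, 0.1258]
tool_rot: [1.151, 1.25, -1.149]
ft_force: [0.5, -0.2, -0.2]
grip_width: 0.701
```

{"op": "play_rows", "data": {"targets": [{"claw":0.3,"linear":[0,-0.24,1],"rotation":[0,0,0]},{"claw":0.3,"linear":[0,-0.24,1],"rotation":[0,0,0]},{"claw":0.3,"linear":[0,-0.24,1],"rotation":[0,0,0]},{"claw":0.3,"linear":[0,-0.24,1],"rotation":[0,0,0]},{"claw":0.3,"linear":[0,-0.24,1],"rotation":[0,0,0]},{"claw":0.3,"linear":[0,-0.24,1],"rotation":[0,0,0]},{"claw":0.3,"linear":[0,-0.24,1],"rotation":[0,0,0]},{"claw":0.3,"linear":[0,-0.24,1],"rotation":[0,0,0]},{"claw":0.3,"linear":[0,-0.24,1],"rotation":[0,0,0]},{"claw":0.3,"linear":[0,-0.24,1],"rotation":[0,0,0]}]}}

```text
time: 41.75
position: [0.4435, -0.3753, 0.1232]
tool_rot: [1.15, 1.257, -1.152]
ft_force: [0.2, 0.1, 0.4]
grip_width: 0.699
```

{"op": "play_rows", "data": {"targets": [{"claw":0.3,"linear":[0,-0.15,0.7],"rotation":[0,0,0]},{"claw":0.3,"linear":[0,0,0],"rotation":[0,0,0]},{"claw":0.3,"linear":[0,0,0],"rotation":[0,0,0]}]}}

```text
time: 42.0
position: [0.4362, -0.4005, 0.1219]
tool_rot: [1.155, 1.254, -1.163]
ft_force: [0.8, 0.8, 0.0]
grip_width: 0.697
```

```bash
python3 - <<'E'
from h import *
p=hover('w12',[.4429,-.4029],3.3,z=.008)
go([.4429,-.4029,.06],3.3-90);print(get_state()['grip_width'])
E
```

```text
[[357.0, 297.0], [365.0, 150.0], [284.0, 149.0], [286.0, 296.0]]
now [ 0.4359 -0.4007  0.1219] yaw -85.94 | turn total [ 0.0085 -0.0029  0.0074] rows 1 each [ 0.0085 -0.0029  0.0074] | shift total [2.476 0.273 0.106] rows 3 each [0.825 0.091 0.035]
0.6998140309442225
```

View pics/w12c.png

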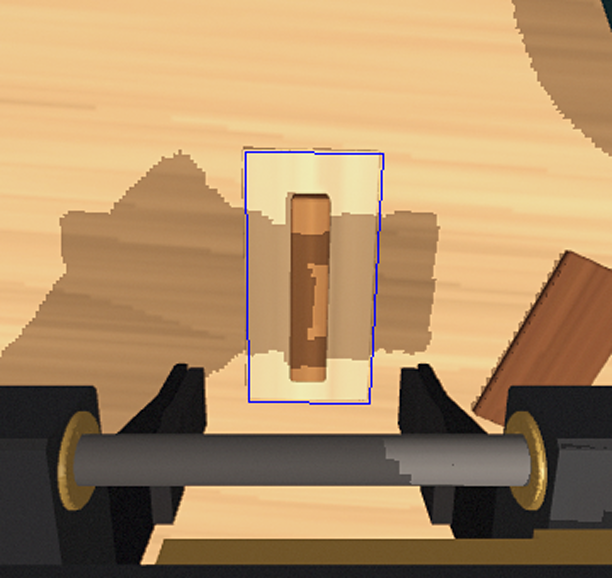

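{"op": "play_rows", "data": {"targets": [{"claw":0.3,"linear":[0.3,0.2,0.1],"rotation":[0.008,-0.003,0.007]},{"claw":0.3,"linear":[0.8,0,0],"rotation":[0,0,0]},{"claw":0.3,"linear":[0.8,0,0],"rotation":[0,0,0]},{"claw":0.3,"linear":[0.6,0,0],"rotation":[0,0,0]},{"claw":0.3,"linear":[0.3,0,0],"rotation":[0,0,0]},{"claw":0.3,"linear":[0,0,0],"rotation":[0,0,0]},{"claw":0.3,"linear":[0,0,0],"rotation":[0,0,0]}]}}

```text
time: 42.63
position: [0.4472, -0.3932, 0.0482]
tool_rot: [1.164, 1.238, -1.155]
ft_force: [-0.2, 0.4, -0.3]
grip_width: 0.701
```

```bash
python3 - <<'E'
from h import *
go([.4429,-.4029,.012],3.0-90)
E
```

```text
now [ 0.4472 -0.3932  0.0482] yaw -86.16 | turn total [ 0.0093 -0.0013 -0.0036] rows 1 each [ 0.0093 -0.0013 -0.0036] | shift total [ 1.448 -0.193  0.377] rows 2 each [ 0.724 -0.097  0.189]
```

{"op": "play_rows", "data": {"targets": [{"claw":0.3,"linear":[0.2,-0.18,0.38],"rotation":[0.009,0,-0.003]},{"claw":0.3,"linear":[0.6,0,0],"rotation":[0,0,0]},{"claw":0.3,"linear":[0.4,0,0],"rotation":[0,0,0]},{"claw":0.3,"linear":[0.1,0,0],"rotation":[0,0,0]},{"claw":0.3,"linear":[0,0,0],"rotation":[0,0,0]},{"claw":0.3,"linear":[0,0,0],"rotation":[0,0,0]}]}}

```text
time: 43.13
position: [0.4458, -0.4065, 0.018]
tool_rot: [1.172, 1.226, -1.169]
ft_force: [-0.1, -0.5, 0.1]
grip_width: 0.7
```

```bash
python3 - <<'E'
from h import *
print(get_state()['ft_force']);go([.4429,-.4029,.0115],3.0-90)
E
```

```text
[-0.12580865 -0.46521644  0.0530247 ]
now [ 0.4458 -0.4065  0.018 ] yaw -87.09 | turn total [-0.0009  0.0024 -0.0035] rows 1 each [-0.0009  0.0024 -0.0035] | shift total [ 0.262 -0.11  -0.152] rows 1 each [ 0.262 -0.11  -0.152]
```

{"op": "play_rows", "data": {"targets": [{"claw":0.3,"linear":[0.24,-0.11,-0.15],"rotation":[0,0.002,-0.003]},{"claw":0.3,"linear":[0,0,0],"rotation":[0,0,0]},{"claw":1,"linear":[0,0,0],"rotation":[0,0,0]},{"claw":1,"linear":[0,0,0],"rotation":[0,0,0]},{"claw":1,"linear":[0,0,0],"rotation":[0,0,0]},{"claw":1,"linear":[0,0,0],"rotation":[0,0,0]},{"claw":1,"linear":[0,0,0],"rotation":[0,0,0]},{"claw":1,"linear":[0,0,0],"rotation":[0,0,0]},{"claw":1,"linear":[0,0,0],"rotation":[0,0,0]},{"claw":1,"linear":[0,0,0],"rotation":[0,0,0]}]}}

```text
time: 43.97
position: [0.444, -0.4038, 0.0142]
tool_rot: [1.171, 1.228, -1.171]
ft_force: [-0.3, -0.4, -0.1]
grip_width: 0.199
```

{"op": "play_rows", "data": {"targets": [{"claw":1,"linear":[0,0,0],"rotation":[0,0,0]},{"claw":1,"linear":[0,0,0],"rotation":[0,0,0]},{"claw":1,"linear":[0,0,0],"rotation":[0,0,0]}]}}

```text
time: 44.22
position: [0.4441, -0.4038, 0.0142]
tool_rot: [1.171, 1.228, -1.171]
ft_force: [0.0, 0.4, -0.7]
grip_width: 0.205
```

```bash
python3 - <<'E'
from h import *
print(get_state()['grip_width']*.087);go([.4429,-.4029,.0115],3.0-90)
E
```

```text
0.017845504735122027
now [ 0.4441 -0.4038  0.0142] yaw -87.09 | turn total [-0.001   0.0021 -0.0022] rows 1 each [-0.001   0.0021 -0.0022] | shift total [ 0.109 -0.045 -0.038] rows 1 each [ 0.109 -0.045 -0.038]
```

{"op": "play_rows", "data": {"targets": [{"claw":1,"linear":[-0.5,0,0],"rotation":[0,0,0]},{"claw":1,"linear":[-0.7,0,0],"rotation":[0.048,0,0]},{"claw":1,"linear":[-0.8,0,0],"rotation":[0.048,0,0]},{"claw":1,"linear":[-0.8,0,0],"rotation":[0,0,0]},{"claw":1,"linear":[-0.8,0,0],"rotation":[0,0,0]},{"claw":1,"linear":[-0.8,0,0],"rotation":[0,0,0]},{"claw":1,"linear":[-0.5,0,0],"rotation":[0,0,0]},{"claw":1,"linear":[0,0,0],"rotation":[0,0,0]}]}}

```text
time: 44.88
position: [0.4421, -0.4021, 0.1454]
tool_rot: [1.288, 1.156, -1.288]
ft_force: [0.3, -0.5, -1.1]
grip_width: 0.202
```

```bash
python3 - <<'E'
from h import *
print(get_state()['grip_width'])
go(jw(.074,.045,.14),JY-90)
E
```

```text
0.20210201139541267
now [ 0.4421 -0.4021  0.1454] yaw -96.17 | turn total [-0.005   0.0001 -0.0006] rows 1 each [-0.005   0.0001 -0.0006] | shift total [  0.215   2.002 -20.681] rows 21 each [ 0.01   0.095 -0.985]
```

{"op": "play_rows", "data": {"targets": [{"claw":1,"linear":[0,0.1,-1],"rotation":[-0.005,0,0]},{"claw":1,"linear":[0,0.1,-1],"rotation":[0,0,0]},{"claw":1,"linear":[0,0.1,-1],"rotation":[0,0,0]},{"claw":1,"linear":[0,0.1,-1],"rotation":[0,0,0]},{"claw":1,"linear":[0,0.1,-1],"rotation":[0,0,0]},{"claw":1,"linear":[0,0.1,-1],"rotation":[0,0,0]},{"claw":1,"linear":[0,0.1,-1],"rotation":[0,0,0]},{"claw":1,"linear":[0,0.1,-1],"rotation":[0,0,0]},{"claw":1,"linear":[0,0.1,-1],"rotation":[0,0,0]},{"claw":1,"linear":[0,0.1,-1],"rotation":[0,0,0]}]}}

```text
time: 45.72
position: [0.4892, -0.1536, 0.1433]
tool_rot: [1.288, 1.15, -1.297]
ft_force: [0.2, 0.5, -1.1]
grip_width: 0.205
```

{"op": "play_rows", "data": {"targets": [{"claw":1,"linear":[0,0.1,-1],"rotation":[0,0,0]},{"claw":1,"linear":[0,0.1,-1],"rotation":[0,0,0]},{"claw":1,"linear":[0,0.1,-1],"rotation":[0,0,0]},{"claw":1,"linear":[0,0.1,-1],"rotation":[0,0,0]},{"claw":1,"linear":[0,0.1,-1],"rotation":[0,0,0]},{"claw":1,"linear":[0,0.1,-1],"rotation":[0,0,0]},{"claw":1,"linear":[0,0.1,-1],"rotation":[0,0,0]},{"claw":1,"linear":[0,0.1,-0.7],"rotation":[0,0,0]},{"claw":1,"linear":[0,0,0],"rotation":[0,0,0]},{"claw":1,"linear":[0,0,0],"rotation":[0,0,0]}]}}

```text
time: 46.55
position: [0.5272, 0.0528, 0.1383]
tool_rot: [1.279, 1.162, -1.294]
ft_force: [-0.1, -0.7, -1.7]
grip_width: 0.203
```

```bash
python3 - <<'E'
from h import *
print(get_state()['grip_width'])
go(jw(.074,.043,.083),JY-90)
E
```

```text
0.20349877095820246
now [0.5272 0.0528 0.1383] yaw -95.98 | turn total [-0.0029  0.0022  0.0053] rows 1 each [-0.0029  0.0022  0.0053] | shift total [ 2.212  0.429 -2.156] rows 3 each [ 0.737  0.143 -0.719]
```

{"op": "play_rows", "data": {"targets": [{"claw":1,"linear":[0,0.2,-0.8],"rotation":[-0.003,0.002,0.005]},{"claw":1,"linear":[0,0.2,-0.8],"rotation":[0,0,0]},{"claw":1,"linear":[0,0,-0.4],"rotation":[0,0,0]},{"claw":1,"linear":[0,0,0],"rotation":[0,0,0]},{"claw":1,"linear":[0.4,0,0],"rotation":[0,0,0]},{"claw":1,"linear":[0.5,0,0],"rotation":[0,0,0]},{"claw":1,"linear":[0.4,0,0],"rotation":[0,0,0]},{"claw":1,"linear":[0.1,0,0],"rotation":[0,0,0]},{"claw":1,"linear":[0,0,0],"rotation":[0,0,0]}]}}

```text
time: 47.3
position: [0.5393, 0.0906, 0.0964]
tool_rot: [1.282, 1.153, -1.3]
ft_force: [0.2, -0.0, -0.9]
grip_width: 0.203
```

```bash
python3 - <<'E'
from h import *
print(get_state()['grip_width'],wj(pose()[0]))
go(jw(.074,.041,.079),JY-90)
E
```

```text
0.2025525386173233 [0.07155185 0.02783523]
now [0.5393 0.0906 0.0964] yaw -96.4 | turn total [-0.0076  0.0054  0.004 ] rows 1 each [-0.0076  0.0054  0.004 ] | shift total [ 0.696  0.098 -0.527] rows 1 each [ 0.696  0.098 -0.527]
```

{"op": "play_rows", "data": {"targets": [{"claw":1,"linear":[0,0.1,-0.3],"rotation":[-0.008,0.005,0.004]},{"claw":1,"linear":[0,0,-0.3],"rotation":[0,0,0]},{"claw":1,"linear":[0,0,-0.1],"rotation":[0,0,0]},{"claw":1,"linear":[0.2,0,0],"rotation":[0,0,0]},{"claw":1,"linear":[0.2,0,0],"rotation":[0,0,0]},{"claw":1,"linear":[0.1,0,0],"rotation":[0,0,0]},{"claw":1,"linear":[0,0,0],"rotation":[0,0,0]}]}}

```text
time: 47.88
position: [0.5444, 0.1091, 0.0829]
tool_rot: [1.282, 1.16, -1.28]
ft_force: [0.5, -0.5, -1.0]
grip_width: 0.203
```

```bash
python3 - <<'E'
from h import *
print(get_state()['grip_width'],get_state()['ft_force'],wj(pose()[0]))
go(jw(.069,.036,.0735),JY-90)
E
```

```text
0.20323630425657338 [ 0.49960953 -0.54014537 -1.0493951 ] [0.07485563 0.04675366]
now [0.5444 0.1091 0.0829] yaw -95.64 | turn total [ 0.0008 -0.0003 -0.0009] rows 1 each [ 0.0008 -0.0003 -0.0009] | shift total [ 0.376 -0.234  0.43 ] rows 1 each [ 0.376 -0.234  0.43 ]
```

{"op": "play_rows", "data": {"targets": [{"claw":1,"linear":[0.2,-0.08,0.15],"rotation":[0,0,0]},{"claw":1,"linear":[0.1,-0.08,0.15],"rotation":[0,0,0]},{"claw":1,"linear":[0.06,-0.05,0.1],"rotation":[0,0,0]},{"claw":1,"linear":[0,0,0],"rotation":[0,0,0]}]}}

```text
time: 48.22
position: [0.5373, 0.0981, 0.0726]
tool_rot: [1.282, 1.16, -1.281]
ft_force: [-0.1, -0.4, -0.9]
grip_width: 0.202
```

```bash
python3 - <<'E'
from h import *
print(get_state()['grip_width'],get_state()['ft_force'],wj(pose()[0]))
go(jw(.066,.0325,.0725),JY-90)
E
```

```text
0.20152506303092113 [-0.12574153 -0.43118459 -0.89137478] [0.0688111  0.03518287]
now [0.5373 0.0981 0.0726] yaw -95.66 | turn total [ 0.0007  0.0002 -0.0004] rows 1 each [ 0.0007  0.0002 -0.0004] | shift total [ 0.003 -0.112  0.107] rows 1 each [ 0.003 -0.112  0.107]
```

{"op": "play_rows", "data": {"targets": [{"claw":1,"linear":[0,-0.08,0.07],"rotation":[0,0,0]},{"claw":1,"linear":[0,-0.08,0.07],"rotation":[0,0,0]},{"claw":1,"linear":[0,-0.08,0.08],"rotation":[0,0,0]},{"claw":1,"linear":[0.03,-0.1,0.08],"rotation":[0,0,0]},{"claw":1,"linear":[0.03,-0.1,0.08],"rotation":[0,0,0]}]}}

```text
time: 48.63
position: [0.5322, 0.0945, 0.0739]
tool_rot: [1.298, 1.155, -1.263]
ft_force: [5.0, 3.2, -2.8]
grip_width: 0.208
```

```bash
python3 - <<'E'
from h import *
print(get_state()['grip_width'],get_state()['ft_force'],wj(pose()[0]))
go(jw(.066,.0325,.0725),JY-90)
E
```

```text
0.20813591781549873 [ 4.97384712  3.1984884  -2.81708449] [0.06416792 0.03100102]
now [0.5322 0.0945 0.0739] yaw -95.65 | turn total [ 0.0007 -0.0073 -0.0113] rows 1 each [ 0.0007 -0.0073 -0.0113] | shift total [ 0.057  0.073 -0.06 ] rows 1 each [ 0.057  0.073 -0.06 ]
```

{"op": "play_rows", "data": {"targets": [{"claw":1,"linear":[0.06,-0.02,0.02],"rotation":[0,-0.007,-0.011]},{"claw":1,"linear":[0.05,-0.08,0.07],"rotation":[0,0,0]}]}}

```text
time: 48.8
position: [0.5324, 0.0944, 0.0732]
tool_rot: [1.288, 1.158, -1.274]
ft_force: [5.7, 3.6, 1.0]
grip_width: 0.208
```

```bash
python3 - <<'E'
from h import *
print(get_state()['grip_width'],get_state()['ft_force'],wj(pose()[0]))
go(jw(.066,.0325,.0725),JY-90)
E
```

```text
0.20761587533179782 [5.70907609 3.6441121  1.00129079] [0.06435379 0.03101168]
now [0.5324 0.0944 0.0732] yaw -95.65 | turn total [ 0.0008 -0.0025 -0.0045] rows 1 each [ 0.0008 -0.0025 -0.0045] | shift total [ 0.029  0.066 -0.06 ] rows 1 each [ 0.029  0.066 -0.06 ]
```

{"op": "play_rows", "data": {"targets": [{"claw":1,"linear":[0.04,-0.05,0.05],"rotation":[0,0,-0.004]},{"claw":0.5,"linear":[0,0,0],"rotation":[0,0,0]},{"claw":0.5,"linear":[0,0,0],"rotation":[0,0,0]},{"claw":0.5,"linear":[0,0,0],"rotation":[0,0,0]},{"claw":0.5,"linear":[-0.3,0,0],"rotation":[0,0,0]},{"claw":0.5,"linear":[-0.6,0,0],"rotation":[0,0,0]},{"claw":0.5,"linear":[-0.8,0,0],"rotation":[0,0,0]},{"claw":0.5,"linear":[-0.8,0,0],"rotation":[0,0,0]},{"claw":0.5,"linear":[-0.8,0,0],"rotation":[0,0,0]},{"claw":0.5,"linear":[0,0,0],"rotation":[0,0,0]}]}}

```text
time: 49.63
position: [0.5262, 0.0895, 0.1573]
tool_rot: [1.274, 1.168, -1.292]
ft_force: [0.8, -0.0, -0.3]
grip_width: 0.499
```

{"op": "play_rows", "data": {"targets": [{"claw":0.5,"linear":[0,-0.6,0],"rotation":[0,0,0]},{"claw":0.5,"linear":[0,-0.6,0],"rotation":[0,0,0]},{"claw":0.5,"linear":[0,-0.3,0],"rotation":[0,0,0]},{"claw":0.5,"linear":[0,0,0],"rotation":[0,0,0]}]}}

```text
time: 49.97
position: [0.4875, 0.0918, 0.1585]
tool_rot: [1.274, 1.166, -1.293]
ft_force: [0.9, -0.8, 0.0]
grip_width: 0.503
```

```bash
python3 - <<'E'
from h import *
im,p=snap('w13');print(wj(p[0]),p[0][2],get_state()['ft_force'])
q=proj('wrist',[jw(0,0,.066),jw(.13,0,.066),jw(.13,.065,.066),jw(0,.065,.066),jw(.13,0,.058),jw(.16,.1,.022),jw(.16,0,.022)],p)
x0,y0,x1,y1=190,60,430,340;s=2.1;print(((q-[x0,y0])*s).round(0).tolist())
sc=get_image('scene');a=cv2.resize(im[y0:y1,x0:x1],None,fx=s,fy=s,interpolation=2)
b=cv2.resize(sc[185:285,305:435],None,fx=2.2,fy=2.2,interpolation=2);t=cv2.resize(get_image('top')[90:400,40:580],(286,164),interpolation=3)
W=np.zeros((590,800,3),np.uint8);W[:a.shape[0],:a.shape[1]]=a;W[:b.shape[0],510:510+b.shape[1]]=b;W[300:464,510:796]=t;cv2.imwrite('pics/m4.png',W)
E
```

```text
[0.01989481 0.02390066] 0.15846306871329252 [ 0.04654388 -0.53094392  0.22158706]
[[332.0, 432.0], [342.0, 71.0], [148.0, 71.0], [165.0, 432.0], [339.0, 74.0], [71.0, 1.0], [332.0, 1.0]]
```

View pics/m4.png

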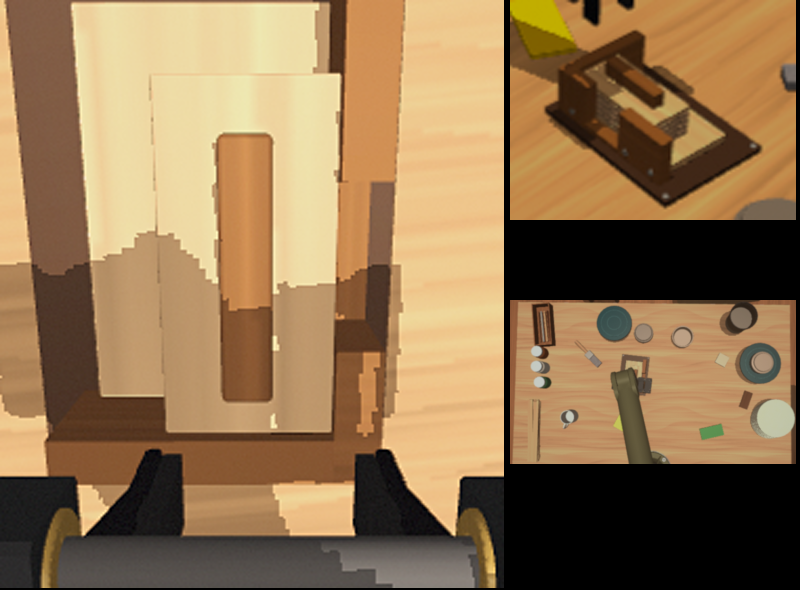

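```bash
python3 -c "
from bench import *
print(get_state()['ft_force']);print(close_job())"
```

```text
[ 0.55606185 -0.11076925 -0.41296254]
the job is handed in; nothing more can be done
None
```

The bundle is done and handed in, at about 50 s of the 210 s allowed. I found four oblong tiles; there was no fifth.

1. **Carrying board:** I pushed it home with the fingertips, first against the long fence, then the short one. The wrist picture then showed it square and flush.
2. **Tiles:** All four lie flat on the board, one on the other. Each was pressed until the fingers felt both fences (3 to 7 N), and the picture after each release matched the flush position to within about 1 mm.
3. **Cover:** It lies on top, batten up. In the last wrist picture its corners matched the flush position to about 1 mm, with the gripper well clear and touching nothing.

- **Left in place:** In the last top view the square tile, dish, mug, brush, rib and lump stood where they started. The yellow tile was mostly hidden behind the arm in that view, but the arm never worked near it.
- **Small disagreement:** When tiles touched the long fence, the gripper read about 31 mm where I expected 32.5 mm. I took this as jig-measurement error and finger give, since the pictures showed no gap.
- **First tile:** The first grasp was too high, so I opened and gripped it again lower before lifting.
- **Knocks and grip:** I saw no knocked part and no loss of grip.

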